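# Take the lift-off lid from the wash tub, rack the comb guards to dry and start the fan

### The arm

A 7-joint arm with a two-finger parallel gripper is mounted at the origin on the work surface. World frame = base frame: x ahead of the robot, y to its left, z up, the work surface at z = 0. Lengths are in m, angles in degrees, forces in N, time in s.
With the tool pointing down it reaches from about 0.425 to 0.875 m from the base axis. Payload 4.7 kg.
Tool frame: the origin (TCP) lies at the very end of the fingers, on their centre line; the grasp point (between the pads) lies 19 mm behind it; z points along the fingers, y is the direction in which the jaws open and shut (so a half turn about z gives the same grasp; the last joint's range is limited). The gripper opens to 87 mm and grips with 3 to 60 N. Pads are 19 mm wide; open, the fingers measure 117 mm over their backs; the gripper's body (75 mm by 190 mm) begins 51 mm behind the grasp point.
Start: joints at [75.808, 18.392, -4.016, 83.108, 1.295, 78.541, -3.26], TCP at [0.168, -0.628, 0.223] pointing down, gripper open.
Joint ranges: [-163.93, 163.93], [-17.29, 119.83], [-79.2, 71.16], [3.27, 140.29], [-89.18, 269.18], [5.43, 117.66], [-154.24, 154.24]. Speed limits (degrees/s): [147.25, 147.25, 180, 180, 180, 180, 180].

### API

Orientations are given as [roll, pitch, yaw] about the fixed x, y, z axes, in that order (R = Rz(yaw) Ry(pitch) Rx(roll)).
In Python, from cell import * gives the robot as it stands.
- The arm moves only by the tool arm_command, never from a script. Its argument "targets" is a list that holds one entry, the list of rows, each a list of 7 numbers: the shift along the tool's x, y, z in m, then the turn, a rotation vector about the tool's x, y, z in degrees, then the gripper's target within -1 to 1 (shut at 1, half-way at 0, fully open at -1). In form: [[[tx, ty, tz, rx, ry, rz, claw], ...]]. A call has 1 to 10 rows; each row is the pose to reach, as a shift and turn from the pose commanded when the call began, along the tool's axes at that moment; what a row does not reach only later rows make up. A row lasts 1/10 s, in which the tool goes at most 50 mm and 8.59 degrees, less where a joint would pass 70% of its speed; a pose out of reach is approached as far as the arm can. A call with a gripper value outside its range is refused whole. The fingers move at their own pace and stop on an object; "newtons" is the grip in N (left out, the last holds). Time passes only in rows, so rows that repeat a pose let the fingers close. It gives the time, the measured TCP pose, the force and the opening at its end, in the units of the state.
- get_obs(): the state, without advancing time (a new reading comes with each control period).
- read_camera(name): name is "scene" or "top"; returns a dict with "img" (400x640x3 uint8, red, green, blue), "z_map" (400x640 float32, m along the optical axis (not along the pixel's ray), 0 where there is no reading), "K" (3x3 intrinsics, pixels), "origin" and "attitude" of the camera in the world. Camera axes: x right, y down, z forward; pixel columns grow to the right and rows downward; lengths in m; the calibration is good to about 2 mm. A picture is of the moment at which its call begins.
- sign_off(): hands the job in, once; it reports no verdict.
Trained networks look in the newest picture that a camera, given by its name, has taken for a name from the list of things; names that differ only in an ending like _2 or _b are one class to them, and where a whole thing is asked for, a point or a joint stands for the part that bears it (a point fixed in the world has none). Each returns a list of dicts, best first, with "conf" (0 to 1); they miss things now and then, are a little off and sometimes report something else, mostly with a low value. They report only what shows in the picture. A call takes as long as a camera call.
- search_frame(thing, camera): "position" ([column, row] in pixels, amid what is visible of it).
The state is a dict: "time_s": time; "qpos": joint angles; "joint_velocities": joint speeds; "effort": joint torques, N m; "tool_pos": TCP position; "tool_rot": TCP orientation; "force": force on the tool from outside, world axes, zero at the start; "wrist_torque": the same for the moment, N m; "grip_width": finger opening in m.
Only numpy, scipy, OpenCV 4.12 (cv2) and the standard library are available. Lean on these libraries where they do the work, as an engineer would, in place of code of your own. Each camera call takes 0.05 s, during which the arm holds its last target.

### The job

The clipper comb guards in the grey tub have been washed and want drying: swing the tub's lid up to vertical on its two rear pins, lift it straight up off them, and stand it tab upwards on the wooden plate stand, leaning back against the slats. Then take every guard out of the tub and slide it teeth upwards into the aluminium drying rail from the rail's open end, until all of it is inside the channel, past the loading ledge. When all of them are racked, switch the fan on with its toggle, and leave the other things on the tiles where they are.

Things in the scene. Friction and masses are not known exactly. Their poses are not given: they have to be found in the camera images.
- tub: Open grey plastic wash tub, fixed, 173 (x) x 248 (y) x 62 high, walls 4, with a white perforated drainer plate inside, its top 18 mm above the tub's underside. Origin: centre of its underside; z up, x points away from the robot towards the hinge side. The comb guards stand on the plate, teeth up.
- tub_pins (a point): Hinge axis on the tub, midway between the two pins, in the tub's axes: 100.5 mm in +x of the tub's origin, 58 mm above its underside. Pins 6 mm thick along the tub's y, at y = +-70, axis 14 mm behind the outer face of the far wall.
- lid: Loose white plastic lid, 0.2 to 0.4 kg, lying shut on the tub. Origin on the hinge axis, midway between its hinge clips; x runs from the hinge to the free edge (nearest the robot when shut), z out of its outer (upper) face. Plate x = 10 to 190, y = +-127, z = 4 to 10. A lip under it (8 deep, x = 177 to 181) sits inside the tub's front wall, so the shut lid cannot be drawn off sideways.
- lid_tab (a point): Centre of the lid's finger tab, 215 mm along x and 5 mm along z from the lid's origin, in the lid's axes. The tab is 44 wide (y), 12 thick (z), x = 190 to 232, and overhangs the tub's front wall by 44 mm when shut.
- lid_hinge (a point): Same point as the lid's origin. Clips at y = +-70, 24 wide: forks round the pins (slot 8.5) open along the lid's -x, so downwards when it is vertical and it lifts straight off. Inner prongs are tails to x = -30 (z = -8.5 to -4.5). Let go a little past vertical, the lid leans on its tails about 0.2 rad beyond vertical, still on its pins; let go earlier it falls shut.
- stand: Wooden plate stand, fixed. Origin: centre of its foot; x points away from the robot, z up. Two slats (22 wide, y = +-43, up to 200 mm high) rise from the ledge, leaning back 0.30 rad towards +x; their front faces meet the ledge at x = 12. With its tails on the ledge and outer face on the slats, the lid has its origin at about x = 10, y = 0, z = 62 of the stand.
- stand_ledge (a point): On top of the stand's level ledge, 35 mm above the stand's origin, in its axes. The ledge is 180 wide (y), from x = -42 to 40; a lip on its front edge (x = -46 to -38) stands 12 mm above it.
- rail: Aluminium drying rail, fixed: C-channel 250 long, 66 wide, 22 high. Origin: centre of its underside; x runs along it from the open end (-x, towards the robot) to the stop at x = 119; z up. Channel floor 12 mm up. From x = -75 to the stop two lips cover the sides: inside 54 wide and 7 high, gap between the lips 24, lip tops 22 mm up, so a guard cannot go in from above.
- rail_mouth (a point): Middle of the channel's mouth, on its floor, where the lips begin (x = -75 of the rail), in the rail's axes. The 50 mm before it (rail x = -125 to -75) are an open loading ledge at floor height; its last 22 mm have flared side guides, 66 narrowing to 54.
- guard_a: Black plastic clipper comb guard, loose, 0.03 kg, may be absent. Frame plate 42 (x) x 50 (y) x 4, and on it an upright row of teeth 38 (x) x 14 (y); 32 high in all. Origin: centre of its underside, z up through the teeth. Racked, its x lies along the rail, either way round; four fill 168 mm of the channel's 194.
- guard_b: Black plastic clipper comb guard, loose, 0.03 kg, may be absent. Frame plate 42 (x) x 50 (y) x 4, and on it an upright row of teeth 38 (x) x 14 (y); 35 high in all. Origin: centre of its underside, z up through the teeth. Racked, its x lies along the rail, either way round; four fill 168 mm of the channel's 194.
- guard_c: Black plastic clipper comb guard, loose, 0.03 kg, may be absent. Frame plate 42 (x) x 50 (y) x 4, and on it an upright row of teeth 38 (x) x 14 (y); 38 high in all. Origin: centre of its underside, z up through the teeth. Racked, its x lies along the rail, either way round; four fill 168 mm of the channel's 194.
- guard_d: Black plastic clipper comb guard, loose, 0.03 kg, may be absent. Frame plate 42 (x) x 50 (y) x 4, and on it an upright row of teeth 38 (x) x 14 (y); 41 high in all. Origin: centre of its underside, z up through the teeth. Racked, its x lies along the rail, either way round; four fill 168 mm of the channel's 194.
- switch_box: White switch box of the fan, fixed, 60 (x) x 44 (y) x 28 high, the steel toggle on top. Origin: centre of its underside; z up, x points away from the robot.
- fan_switch_tip (a point): Centre of the round tip (14 mm) of the 40 mm toggle; the toggle pivots 28 mm above the box's underside. Off: it leans 0.5 rad to the box's -x (tip 63 mm up); on: 0.5 rad to +x.
- fan_switch (a joint): Toggle angle, rad: 0 off, 1.0 fully on, pushed towards the box's +x; it stays where it is left; about 2 N at the tip moves it.
- clipper: Matte black hair clipper lying beyond the tub, about 170 long, 44 wide, 38 high. Not part of the job.
- trimmer: Slim steel detail trimmer, about 130 long, 28 thick, lying near the robot on the left. Not part of the job.
- clip: Pink plastic sectioning clip, 95 long, 15 high. Not part of the job.
- brush: Wooden paddle brush, bristles down, about 230 long, 78 wide, 38 high. Not part of the job.
- tin: Closed round aluminium tin, 63 across, 26 high. Not part of the job.
- comb: Flat black comb, 180 long, 30 wide, 6 thick. Not part of the job.
- spray: Amber spray bottle, 66 across, 170 high. Not part of the job.

How it is judged:
By the outcome, as a careful person would: the job done as asked, in the order asked, and still so for the second after the job is handed in, with the robot touching nothing.
Of guard_a, guard_b, guard_c, guard_d only 2 to 4 are there at a start; the rules pass over those that are not, and their reading is None.
At some moment in a run one of guard_a, guard_b, guard_c, guard_d may be knocked a few centimetres aside while the robot is not near it.
It also fails if it takes over 210 s, if anything falls off the work surface, if the arm or the gripper's body presses on something with over 40 N, if the wrist force passes 120 N, or if a joint passes its speed limit or range.

## Working session

There is one attempt and no reset: what is moved stays moved. The work goes in short steps, Python scripts to look and compute and a tool call to move; the robot and the scene stay as the last step left them, time stands still between calls to the robot, and variables do not carry over. Pictures are saved under pics/ and viewed, and the job is handed in when it is done.

Besides the shell and the picture viewer there is one more tool, called after "Emit:" by a JSON object that holds its "api" and its "payload", one argument or row to a line. arm_command: Moves the arm, as the interface text tells. Its arguments: {"type":"object","properties":{"targets":{"type":"array","items":{"type":"array","items":{"type":"array","items":{"type":"number"}}}},"newtons":{"type":"number"}},"required":["targets"]}

```bash
mkdir -p pics; ls; python3 - <<'E'
from cell import *
import cv2,numpy as np
s=get_obs(); print(s)
for n in("scene","top"):
    c=read_camera(n); cv2.imwrite(f"pics/{n}0.png",c["img"][:,:,::-1]); print(n,c["K"],c["origin"],c["attitude"])
    np.savez(f"{n}0.npz",**{k:np.array(v) for k,v in c.items()})
E
```

```text
pics
{'time_s': 0.0, 'qpos': array([75.80899236, 18.43775408, -4.01630085, 83.17429935,  1.29479239,
       78.53881205, -3.26112282]), 'joint_velocities': array([-0.00722157, -0.07661501, -0.07511886, -0.09810909, -0.00536174,
        0.05254101, -0.04458805]), 'effort': array([ 3.57674198e-04, -4.91292858e+01, -4.04048776e-01, -3.12536180e+01,
       -6.42142701e-02,  4.37211629e-02,  1.94498421e-04]), 'tool_pos': array([ 0.168042  , -0.62734728,  0.22148167]), 'tool_rot': array([-1.79894366e+02,  5.19359219e-03,  1.50003145e+01]), 'force': array([-0.0070041 ,  0.16909564, -0.44575658]), 'wrist_torque': array([ 0.04256825,  0.00707641, -0.05684   ]), 'grip_width': 0.08712865389199233}
scene [[364.15897716   0.         314.33642275]
 [  0.         364.15897716 198.92600481]
 [  0.           0.           1.        ]] [ 0.92466634 -0.38865187  0.91986042] [-144.37692094    0.73817019   37.70182754]
top [[404.57524983   0.         310.35654975]
 [  0.         404.57524983 198.51136866]
 [  0.           0.           1.        ]] [0.4730722  0.08693455 1.29152369] [-176.01608469   -0.35427618  -88.99000931]
```

View pics/scene0.png

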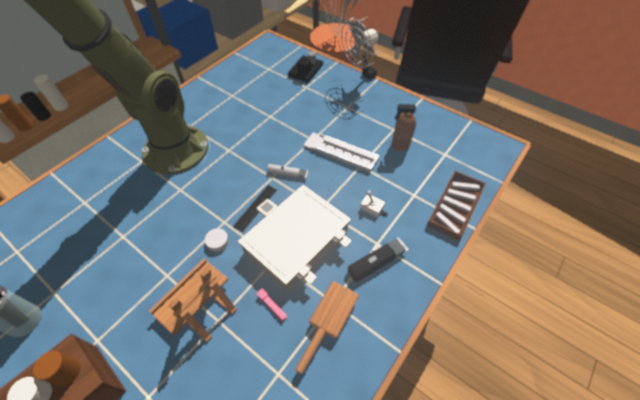

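View pics/top0.png

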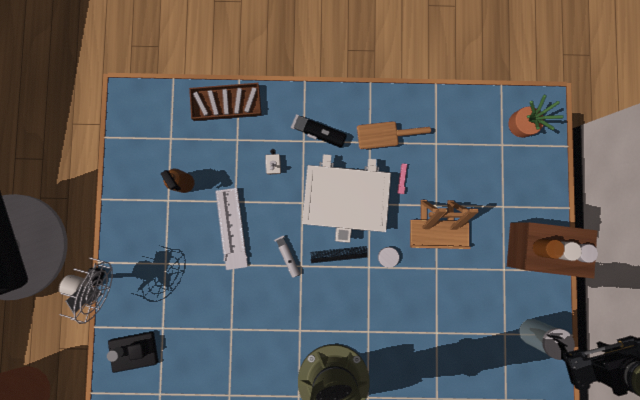

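```bash
cat > h.py <<'E'
from cell import *
import cv2,numpy as np
from scipy.spatial.transform import Rotation as R
def load(n):
    d=np.load(n,allow_pickle=True); return {k:d[k] for k in d.files}
def snap(name,fn=None,box=None,scale=1):
    c=read_camera(name)
    if fn:
        im=c["img"][:,:,::-1]
        if box: im=im[box[1]:box[3],box[0]:box[2]]
        if scale!=1: im=cv2.resize(im,None,fx=scale,fy=scale,interpolation=cv2.INTER_CUBIC)
        cv2.imwrite("pics/"+fn,im)
    return c
def cloud(c):
    z=c["z_map"]; v,u=np.mgrid[0:400,0:640]; K=c["K"]
    p=np.stack([(u-K[0,2])/K[0,0]*z,(v-K[1,2])/K[1,1]*z,z],-1)
    w=p@R.from_euler('xyz',c["attitude"],degrees=True).as_matrix().T+c["origin"]
    w[z==0]=np.nan
    return w
def atz(c,px,h):
    K=c["K"]; d=np.array([(px[0]-K[0,2])/K[0,0],(px[1]-K[1,2])/K[1,1],1.])
    d=R.from_euler('xyz',c["attitude"],degrees=True).as_matrix()@d
    return c["origin"]+d*(h-c["origin"][2])/d[2]
def proj(c,P):
    q=(np.atleast_2d(P)-c["origin"])@R.from_euler('xyz',c["attitude"],degrees=True).as_matrix()
    return np.stack([q[:,0]/q[:,2]*c["K"][0,0]+c["K"][0,2],q[:,1]/q[:,2]*c["K"][1,1]+c["K"][1,2]],-1)
E
python3 - <<'E'
from h import *
for n in("scene","top"):
    for t in ["tub","lid","lid_tab","lid_hinge","tub_pins","stand","stand_ledge","rail","rail_mouth","switch_box","fan_switch_tip","guard_a"]:
        for r in search_frame(t,n)[:2]: print(n,t,np.round(r["position"],1),round(r["conf"],2))
    c=load(n+"0.npz"); w=cloud(c)
    ok=w[...,2]
    print(n,"table z",np.nanmedian(w[(abs(ok)<.02)][:,2]))
c=load("top0.npz"); w=cloud(c)
for nm,(u0,v0,u1,v1),(a,b) in [("lid",(295,145,400,245),(.055,.09)),("rail",(205,180,255,275),(.008,.05)),("box",(258,150,290,178),(.02,.04)),("ledge",(400,195,485,255),(.025,.06))]:
    s=w[v0:v1,u0:u1].reshape(-1,3); s=s[(s[:,2]>a)&(s[:,2]<b)]
    r=cv2.minAreaRect(s[:,:2].astype(np.float32)); print(nm,len(s),r,np.percentile(s[:,2],[5,50,95]))
im=c["img"][:,:,::-1]
cv2.imwrite("pics/t1.png",cv2.resize(im[130:280,190:490],None,fx=2.6,fy=2.6,interpolation=cv2.INTER_CUBIC))
E
```

```text
scene tub [270.1 305.1] 0.71
scene tub [306.  261.4] 0.58
scene lid [292.8 230.7] 0.95
scene lid_tab [293.6 234. ] 0.85
scene lid_hinge [293.9 230.3] 0.98
scene lid_hinge [374.7 204.5] 0.59
scene tub_pins [307.  263.5] 0.63
scene stand [189.9 297.7] 0.84
scene stand_ledge [189.1 301.2] 0.68
scene stand_ledge [372.3 204.5] 0.65
scene rail [343.2 152.2] 0.57
scene rail [377.4 258. ] 0.42
scene rail_mouth [343.3 149.7] 0.62
scene rail_mouth [293.  231.7] 0.35
scene switch_box [373.  202.7] 0.7
scene switch_box [343.7 150.3] 0.28
scene guard_a [192.8 298.5] 0.22
scene table z 0.0014493644903439407
top tub [379.7 168.6] 0.47
top lid [343.5 200.2] 0.7
top lid_tab [343.7 201.1] 0.59
top lid_tab [230.1 228. ] 0.51
top lid_hinge [346.3 195.3] 0.8
top lid_hinge [402.7 180.3] 0.47
top stand [439.5 226.1] 0.72
top stand_ledge [440.4 224.9] 0.9
top rail [234.1 228.5] 0.84
top rail_mouth [348.2 197.8] 0.68
top rail_mouth [229.  228.7] 0.58
top switch_box [270.8 160.5] 0.74
top table z -0.00012173944622517752
lid 5280 ((0.5601701736450195, -0.027955234050750732), (0.25453895330429077, 0.2597965896129608), 85.65364074707031) [0.06369606 0.06795846 0.07208201]
rail 1660 ((0.4632343649864197, 0.32940515875816345), (0.2516799569129944, 0.08610786497592926), 12.804367065429688) [0.00923077 0.01826694 0.02467186]
box 245 ((0.6696541905403137, 0.20164963603019714), (0.060919519513845444, 0.043516289442777634), 4.688562870025635) [0.02297319 0.02775401 0.03289322]
ledge 1560 ((0.487476646900177, -0.3218081593513489), (0.1809946447610855, 0.14437663555145264), 89.34222412109375) [0.03069597 0.0355222  0.04826858]
```

View pics/t1.png

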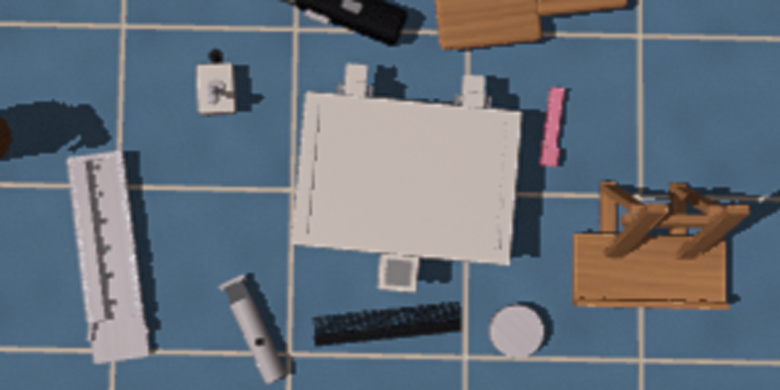

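```bash
python3 - <<'E'
from h import *
c=load("top0.npz"); im=c["img"][:,:,::-1]
for n,(a,b,x,y),s in [("rail",(205,175,265,280),5.5),("lid",(295,145,400,250),5.5),("stand",(400,190,490,260),8),("box",(255,145,295,180),12)]:
    cv2.imwrite(f"pics/z_{n}.png",cv2.resize(im[b:y,a:x],None,fx=s,fy=s,interpolation=cv2.INTER_CUBIC))
E
```

```text
(no output)
```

View pics/z_rail.png

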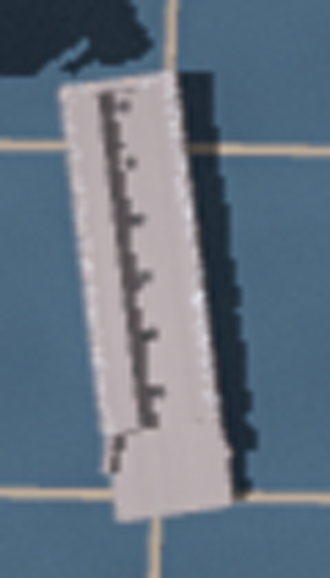

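View pics/z_lid.png

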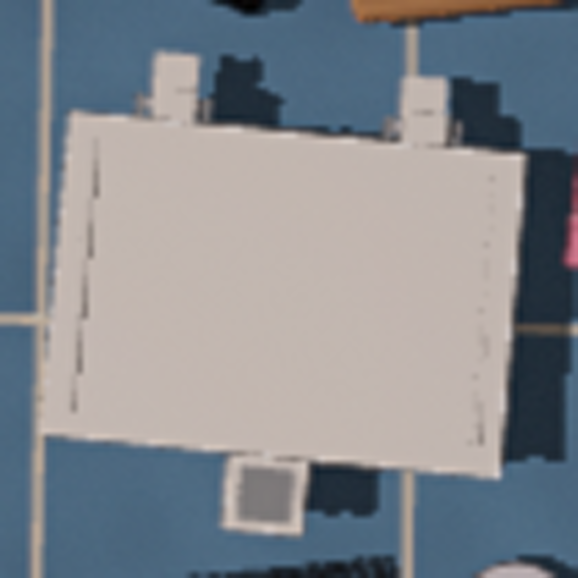

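View pics/z_stand.png

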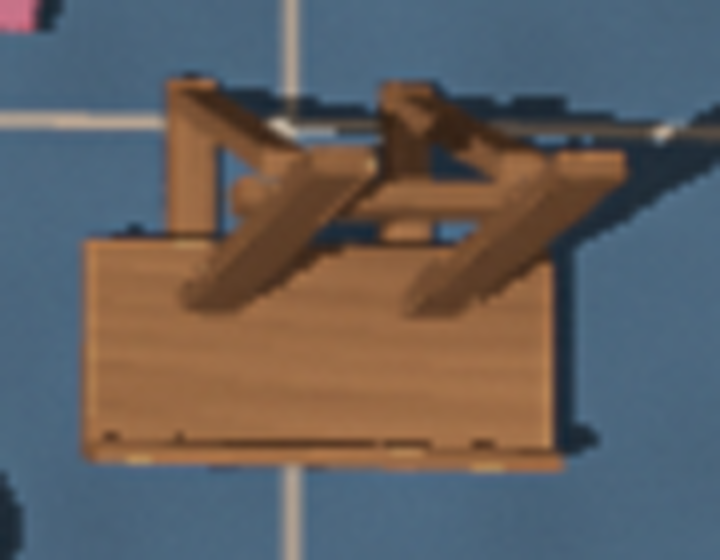

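View pics/z_box.png

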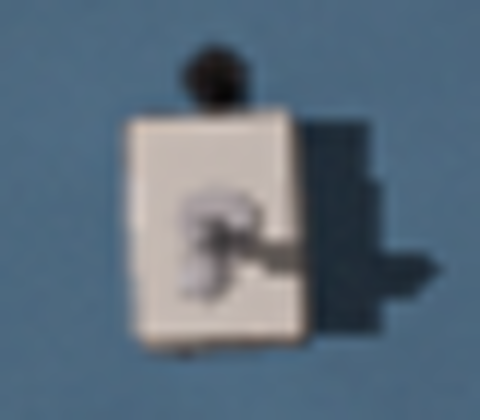

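```bash
cat > fit.py <<'E'
from h import *
def fit(c,box,s,pts):
    # pts: (imgx,imgy, localx, localy, z)
    W=[];L=[]
    for x,y,lx,ly,z in pts:
        W.append(atz(c,(box[0]+(x+.5)/s-.5,box[1]+(y+.5)/s-.5),z)[:2]); L.append((lx,ly))
    W=np.array(W);L=np.array(L); wm,lm=W.mean(0),L.mean(0)
    H=(L-lm).T@(W-wm); a=np.arctan2(H[0,1]-H[1,0],H[0,0]+H[1,1]); M=np.array([[np.cos(a),-np.sin(a)],[np.sin(a),np.cos(a)]])
    t=wm-M@lm; res=W-(L@M.T+t)
    return t,np.degrees(a),res
E
python3 - <<'E'
from fit import *
np.set_printoptions(precision=4,suppress=True)
c=load("top0.npz")
def show(n,r): print(n,r[0],r[1].round(2),"\n",(r[2]*1000).round(1).tolist())
show("rail",fit(c,(205,175),5.5,[(60,90,.125,.033,.022),(175,72,.125,-.033,.022),(104,437,-.075,.033,.022),(218,420,-.075,-.033,.022),(118,522,-.125,.033,.012),(232,503,-.125,-.033,.012)]))
# lid in tub axes: lid x=10 -> tub x=.0905 ; x=190-> -.0895
show("tub",fit(c,(295,145),5.5,[(70,113,.0905,.127,.068),(525,155,.0905,-.127,.068),(500,477,-.0895,-.127,.068),(42,433,-.0895,.127,.068),(222,528,-.1315,.022,.069),(301,535,-.1315,-.022,.069)]))
show("stand",fit(c,(400,190),8,[(85,240,.04,.09,.035),(552,245,.04,-.09,.035),(85,445,-.038,.09,.035),(553,452,-.038,-.09,.035)]))
show("stand_lip",fit(c,(400,190),8,[(85,240,.04,.09,.035),(552,245,.04,-.09,.035),(90,462,-.046,.09,.047),(564,470,-.046,-.09,.047)]))
show("box",fit(c,(255,145),12,[(130,118,.03,.022,.028),(292,108,.03,-.022,.028),(307,340,-.03,-.022,.028),(142,346,-.03,.022,.028)]))
E
```

```text
rail [0.4632 0.3274] 9.02 
 [[-1.4, -0.3], [-0.3, -0.5], [-0.4, -0.4], [-0.1, 0.6], [0.4, -0.1], [1.9, 0.7]]
tub [ 0.5618 -0.0277] -4.37 
 [[-1.5, -0.1], [-0.9, 0.5], [0.4, -0.1], [0.7, -1.7], [0.5, 0.4], [0.8, 1.0]]
stand [ 0.4606 -0.3214] 0.21 
 [[0.5, 0.7], [1.1, -1.1], [-0.7, 0.9], [-0.9, -0.4]]
stand_lip [ 0.4615 -0.3209] 0.05 
 [[-0.7, 0.3], [0.4, -1.4], [0.2, 1.5], [0.1, -0.4]]
box [0.6694 0.2012] 4.43 
 [[0.4, -0.5], [0.5, 0.9], [-1.0, 0.2], [0.0, -0.5]]
```

```bash
cat >> fit.py <<'E'
POSE=dict(rail=(.4632,.3274,9.02),tub=(.5618,-.0277,-4.37),stand=(.461,-.321,.1),box=(.6694,.2012,4.43))
def l2w(n,p):
    x,y,a=POSE[n]; return R.from_euler('z',a,degrees=True).apply(np.atleast_2d(p))+[x,y,0]
E
python3 - <<'E'
from fit import *
c=load("scene0.npz"); im=cv2.resize(c["img"][:,:,::-1],None,fx=4,fy=4,interpolation=cv2.INTER_CUBIC)
S=[("rail",[(.125,.033,.022),(.125,-.033,.022),(-.125,-.033,.012),(-.125,.033,.012)]),("tub",[(.0905,.127,.068),(.0905,-.127,.068),(-.0895,-.127,.068),(-.0895,.127,.068)]),("stand",[(.04,.09,.035),(.04,-.09,.035),(-.046,-.09,.047),(-.046,.09,.047)]),("box",[(.03,.022,.028),(.03,-.022,.028),(-.03,-.022,.028),(-.03,.022,.028)])]
for n,p in S:
    q=(proj(c,l2w(n,p))+.5)*4-.5
    cv2.polylines(im,[np.round(q).astype(int)],True,(0,0,255),1)
cv2.imwrite("pics/ov1.png",im[480:1280,560:1600][:, :][::1,::1][:600,:800]); cv2.imwrite("pics/ov2.png",im[500:900,1180:1580])
cv2.imwrite("pics/ov3.png",im[1000:1400,560:1000])
E
```

```text
(no output)
```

View pics/ov1.png

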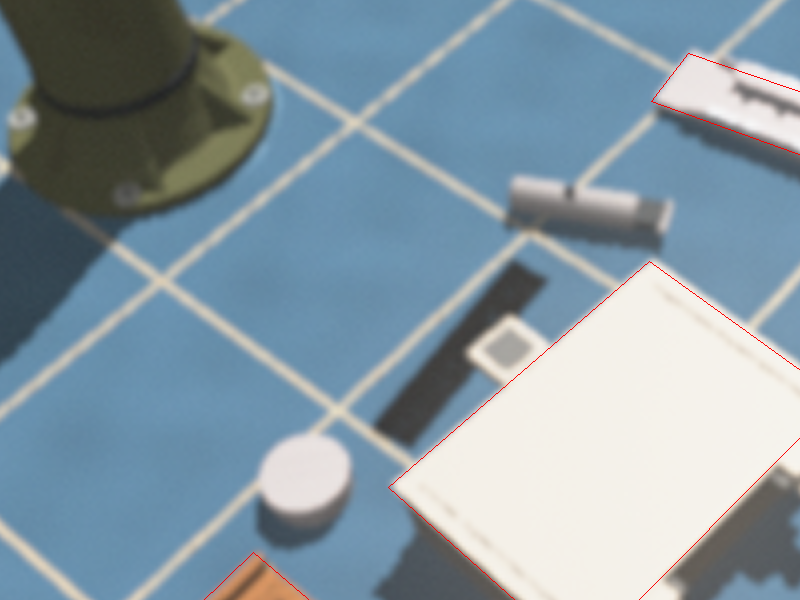

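View pics/ov2.png

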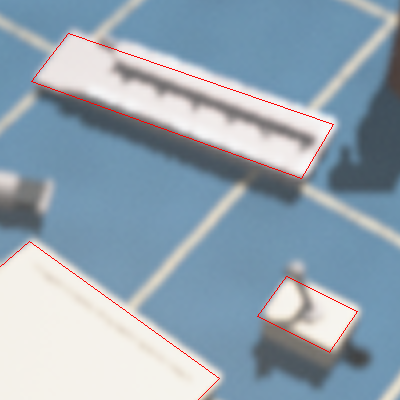

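View pics/ov3.png

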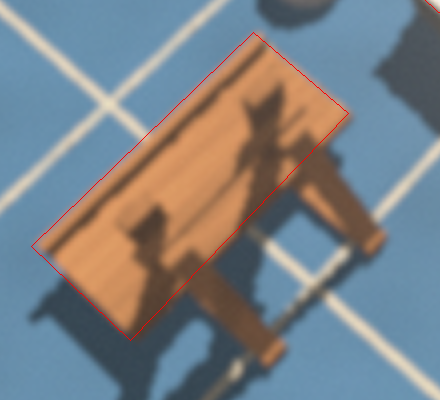

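```bash
cat > mv.py <<'E'
from fit import *
def to(pos,rpy,o=None):
    o=o or get_obs()
    A=R.from_euler('xyz',o["tool_rot"],degrees=True); B=R.from_euler('xyz',rpy,degrees=True)
    d=A.inv().apply(np.array(pos)-o["tool_pos"]); r=(A.inv()*B).as_rotvec(degrees=True)
    print("shift",d.round(4).tolist(),"turn",r.round(2).tolist(),"rows>=",max(np.linalg.norm(d)/.05,np.linalg.norm(r)/8.59).round(1), "| tcp",o["tool_pos"].round(4).tolist(),o["tool_rot"].round(2).tolist(),"q",o["qpos"].round(1).tolist(),"F",o["force"].round(1).tolist(),"w",round(o["grip_width"],4),"t",o["time_s"])
E
python3 -c "
from mv import *
to((.4456,-.0188,.16),(180,0,-4.37))"
```

```text
shift [0.4256, -0.5165, 0.0625] turn [0.0, 0.0, 19.37] rows>= 13.4 | tcp [0.1682, -0.6279, 0.2226] [180.0, 0.0, 15.0] q [75.8, 18.4, -4.0, 83.1, 1.3, 78.5, -3.3] F [0.0, 0.7, -1.2] w 0.0873 t 1.3
```

Emit:
{"api": "arm_command", "payload": {
  "targets": [
    [[0.4256,-0.5165,0.0625,0,0,19.37,-1],[0.4256,-0.5165,0.0625,0,0,19.37,-1],[0.4256,-0.5165,0.0625,0,0,19.37,-1],[0.4256,-0.5165,0.0625,0,0,19.37,-1],[0.4256,-0.5165,0.0625,0,0,19.37,-1],[0.4256,-0.5165,0.0625,0,0,19.37,-1],[0.4256,-0.5165,0.0625,0,0,19.37,-1],[0.4256,-0.5165,0.0625,0,0,19.37,-1],[0.4256,-0.5165,0.0625,0,0,19.37,-1],[0.4256,-0.5165,0.0625,0,0,19.37,-1]]
  ]
}}

```text
time_s: 2.3
tool_pos: [0.3752, -0.173, 0.1763]
tool_rot: [179.9, -0.1, -4.4]
force: [1.1, 1.0, -0.7]
grip_width: 0.0867
```

```bash
python3 -c "
from mv import *
to((.4456,-.0188,.16),(180,0,-4.37))"
```

```text
shift [0.0584, -0.1592, 0.0161] turn [0.07, -0.06, -0.01] rows>= 3.4 | tcp [0.3752, -0.173, 0.1763] [179.93, -0.06, -4.38] q [50.7, -9.0, -26.8, 117.1, -4.2, 70.9, -68.8] F [1.1, 1.0, -0.7] w 0.0867 t 2.3
```

Emit:
{"api": "arm_command", "payload": {
  "targets": [
    [[0.0584,-0.1592,0.0161,0,0,0,-1],[0.0584,-0.1592,0.0161,0,0,0,-1],[0.0584,-0.1592,0.0161,0,0,0,-1],[0.0584,-0.1592,0.0161,0,0,0,-1],[0.0584,-0.1592,0.0161,0,0,0,-1],[0.0584,-0.1592,0.0161,0,0,0,-1]]
  ]
}}

```text
time_s: 2.9
tool_pos: [0.4447, -0.021, 0.1599]
tool_rot: [180.0, 0.0, -4.3]
force: [-0.1, -0.7, -0.3]
grip_width: 0.087
```

```bash
python3 -c "
from mv import *
to((.4456,-.0188,.044),(180,0,-4.37))
c=snap('scene','s1.png',(200,150,400,300),4)"
```

```text
shift [0.0007, -0.0023, 0.1159] turn [0.04, 0.02, 0.03] rows>= 2.3 | tcp [0.4447, -0.021, 0.1599] [179.96, 0.02, -4.34] q [41.9, -3.5, -40.7, 114.2, -2.4, 68.5, -92.3] F [-0.1, -0.7, -0.3] w 0.087 t 2.9
```

View pics/s1.png

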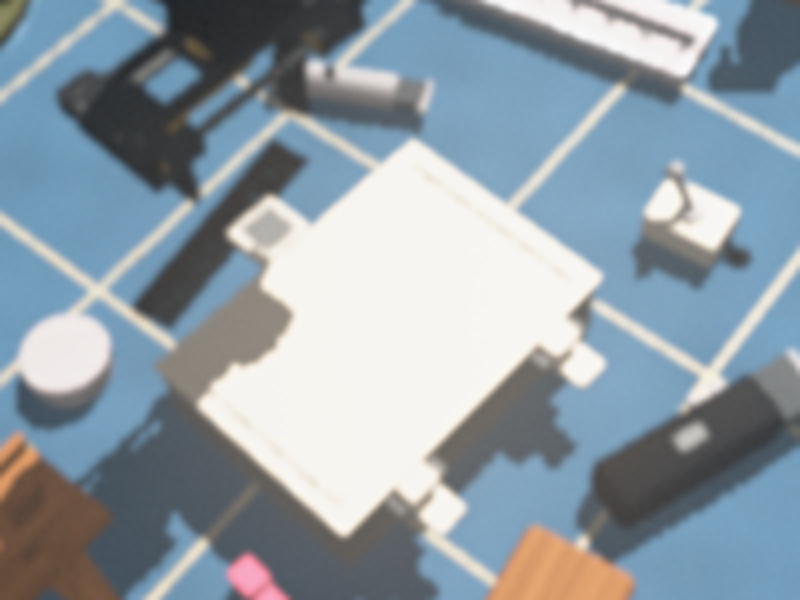

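Emit:
{"api": "arm_command", "payload": {
  "targets": [
    [[0.0007,-0.0012,0.03,0,0,0,-1],[0.0007,-0.0012,0.06,0,0,0,-1],[0.0007,-0.0012,0.09,0,0,0,-1],[0.0007,-0.0012,0.116,0,0,0,-1],[0.0007,-0.0012,0.116,0,0,0,-1],[0.0007,-0.0012,0.116,0,0,0,0.8],[0.0007,-0.0012,0.116,0,0,0,0.8],[0.0007,-0.0012,0.116,0,0,0,0.8],[0.0007,-0.0012,0.116,0,0,0,0.8],[0.0007,-0.0012,0.116,0,0,0,0.8]]
  ],
  "newtons": 15
}}

```text
time_s: 3.95
tool_pos: [0.4462, -0.0196, 0.0446]
tool_rot: [180.0, -0.1, -4.4]
force: [-0.4, 0.7, -0.2]
grip_width: 0.055
```

```bash
python3 -c "
from mv import *
to((.4456,-.0188,.044),(180,0,-4.37))
c=snap('scene','s2.png',(200,150,400,300),4)"
```

```text
shift [-0.0006, -0.0007, 0.0006] turn [0.04, -0.07, -0.0] rows>= 0.0 | tcp [0.4462, -0.0196, 0.0446] [179.96, -0.07, -4.37] q [39.9, 6.6, -42.1, 121.1, 5.5, 54.1, -99.6] F [-0.4, 0.7, -0.2] w 0.055 t 3.95
```

View pics/s2.png

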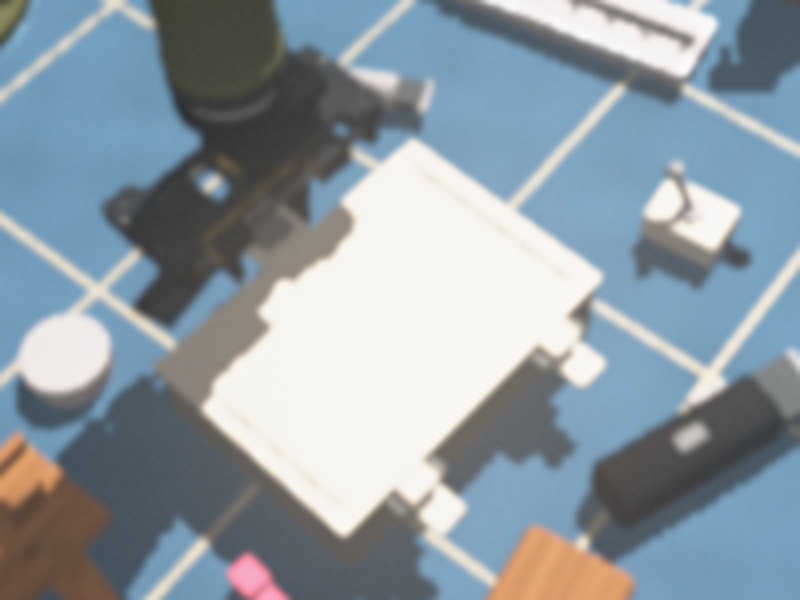

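Still closing; wait a few rows, and work out the arc.

Emit:
{"api": "arm_command", "payload": {
  "targets": [
    [[0,0,0,0,0,0,0.8],[0,0,0,0,0,0,0.8],[0,0,0,0,0,0,0.8],[0,0,0,0,0,0,0.8]]
  ]
}}

```text
time_s: 4.4
tool_pos: [0.4458, -0.0192, 0.0442]
tool_rot: [-180.0, -0.0, -4.4]
force: [-1.6, 0.2, 5.5]
grip_width: 0.0436
```

```bash
python3 -c "
from mv import *
to((.4456,-.0188,.044),(180,0,-4.37))
# arc: grasp point at lid (r,5) -> angle; hinge at local x=.1005
r,h=.2165,.005
for th in range(0,96,5):
    t=np.radians(th)
    X=-r*np.cos(t)+h*np.sin(t); Z=r*np.sin(t)+h*np.cos(t)
    print(th,round(X+r,4),round(-(Z-h),4))
"
```

```text
shift [-0.0003, -0.0004, 0.0002] turn [-0.0, -0.0, 0.01] rows>= 0.0 | tcp [0.4458, -0.0192, 0.0442] [-180.0, -0.0, -4.36] q [39.9, 6.6, -42.1, 121.1, 5.5, 54.1, -99.6] F [-1.6, 0.2, 5.5] w 0.0436 t 4.4
0 0.0 -0.0
5 0.0013 -0.0189
10 0.0042 -0.0375
15 0.0087 -0.0559
20 0.0148 -0.0737
25 0.0224 -0.091
30 0.0315 -0.1076
35 0.042 -0.1233
40 0.0539 -0.138
45 0.0669 -0.1516
50 0.0812 -0.1641
55 0.0964 -0.1752
60 0.1126 -0.185
65 0.1295 -0.1933
70 0.1472 -0.2002
75 0.1653 -0.2054
80 0.1838 -0.2091
85 0.2026 -0.2111
90 0.2215 -0.2115
95 0.2404 -0.2102
```

Emit:
{"api": "arm_command", "payload": {
  "targets": [
    [[0.0013,0,-0.0189,0,0,0,0.8],[0.0042,0,-0.0375,0,0,0,0.8],[0.0087,0,-0.0559,0,0,0,0.8],[0.0148,0,-0.0737,0,0,0,0.8],[0.0224,0,-0.091,0,0,0,0.8],[0.0315,0,-0.1076,0,0,0,0.8],[0.0315,0,-0.1076,0,0,0,0.8]]
  ]
}}

```text
time_s: 5.1
tool_pos: [0.479, -0.022, 0.1529]
tool_rot: [180.0, -0.2, -4.4]
force: [0.8, 0.7, -2.0]
grip_width: 0.0443
```

```bash
python3 -c "
from mv import *
to((.4456,-.0188,.044),(180,0,-4.37))
c=snap('scene','s3.png',(200,150,400,300),4)"
```

```text
shift [-0.0339, -0.0007, 0.1088] turn [0.01, -0.2, -0.01] rows>= 2.3 | tcp [0.479, -0.022, 0.1529] [179.99, -0.2, -4.38] q [41.2, 2.2, -42.1, 110.7, 1.6, 67.5, -95.9] F [0.8, 0.7, -2.0] w 0.0443 t 5.1
```

View pics/s3.png

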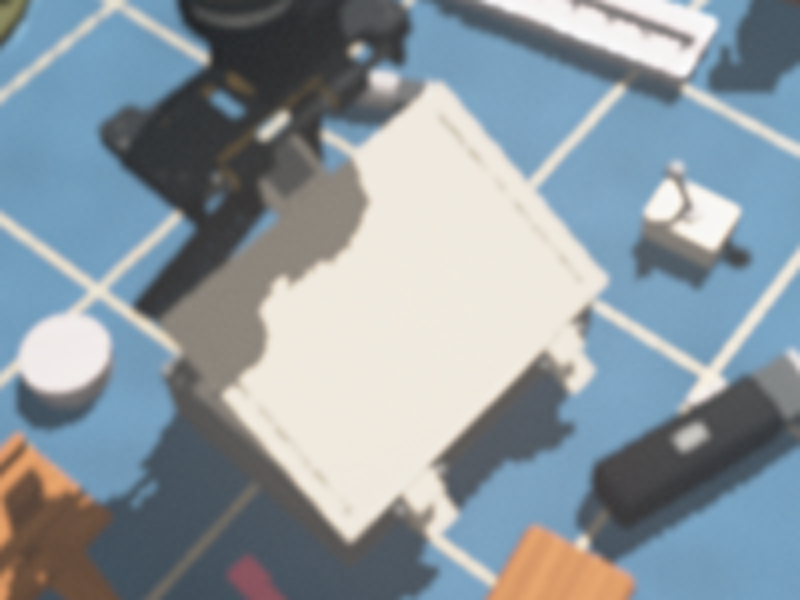

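Emit:
{"api": "arm_command", "payload": {
  "targets": [
    [[0.0105,0,-0.0157,0,0,0,0.8],[0.0224,0,-0.0304,0,0,0,0.8],[0.0354,0,-0.044,0,0,0,0.8],[0.0497,0,-0.0565,0,0,0,0.8],[0.0649,0,-0.0676,0,0,0,0.8],[0.0811,0,-0.0774,0,0,0,0.8],[0.098,0,-0.0857,0,0,0,0.8],[0.1157,0,-0.0926,0,0,0,0.8],[0.1338,0,-0.0978,0,0,0,0.8],[0.1523,0,-0.1015,0,0,0,0.8]]
  ]
}}

```text
time_s: 6.15
tool_pos: [0.6284, -0.0334, 0.2519]
tool_rot: [180.0, 0.2, -4.4]
force: [-1.2, -0.0, 0.5]
grip_width: 0.0437
```

Emit:
{"api": "arm_command", "payload": {
  "targets": [
    [[0.0095,0,-0.0013,0,0,0,0.8],[0.019,0,-0.002,0,0,0,0.8],[0.0285,0,-0.0023,0,0,0,0.8],[0.0377,0,-0.0024,0,0,0,0.8],[0.0377,0,-0.0024,0,0,0,0.8]]
  ]
}}

```text
time_s: 6.65
tool_pos: [0.667, -0.0364, 0.2542]
tool_rot: [-180.0, 0.1, -4.4]
force: [0.6, -0.8, -3.2]
grip_width: 0.0442
```

```bash
python3 -c "
from mv import *
to((.4456,-.0188,.044),(180,0,-4.37))
c=snap('scene','s4.png',(200,100,400,250),4);c=snap('top','s4t.png',(260,100,430,240),4)"
```

```text
shift [-0.2218, -0.0006, 0.2105] turn [-0.02, 0.07, 0.0] rows>= 6.1 | tcp [0.667, -0.0364, 0.2542] [-179.98, 0.07, -4.37] q [29.8, 24.8, -40.6, 76.3, 15.9, 84.7, -103.9] F [0.6, -0.8, -3.2] w 0.0442 t 6.65
```

View pics/s4.png

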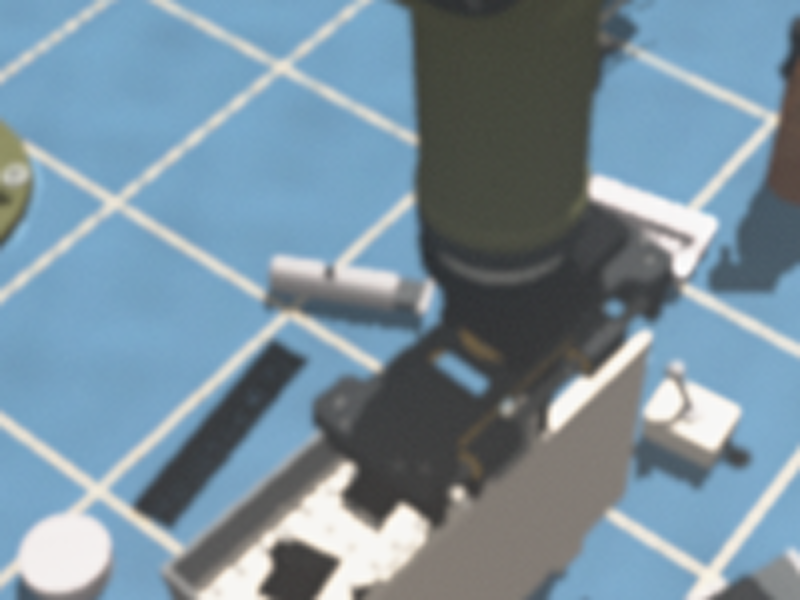

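View pics/s4t.png

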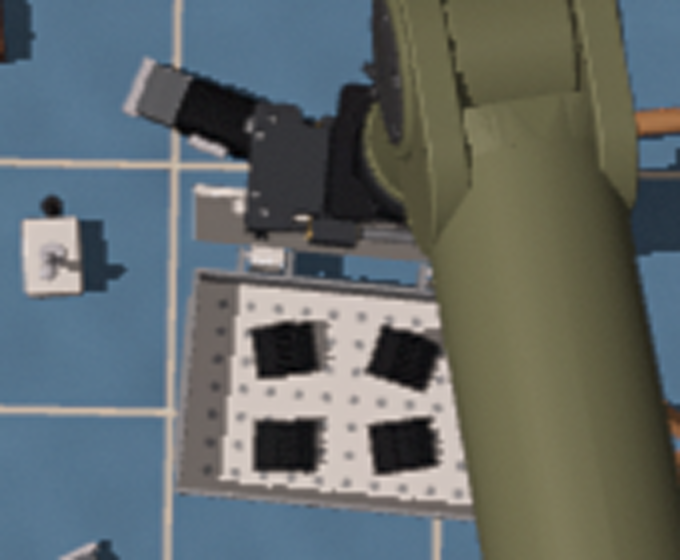

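Emit:
{"api": "arm_command", "payload": {
  "targets": [
    [[0,0,0,0,0,0,0.8],[0,0,0,0,0,0,0.8],[0,0,-0.01,0,0,0,0.8],[0,0,-0.02,0,0,0,0.8],[0,0,-0.03,0,0,0,0.8],[0,0,-0.045,0,0,0,0.8],[0,0,-0.06,0,0,0,0.8],[0,0,-0.075,0,0,0,0.8],[0,0,-0.085,0,0,0,0.8],[0,0,-0.085,0,0,0,0.8]]
  ],
  "newtons": 40
}}

```text
time_s: 7.75
tool_pos: [0.6674, -0.0359, 0.3428]
tool_rot: [-180.0, -0.2, -4.4]
force: [0.9, 0.1, -3.3]
grip_width: 0.0437
```

```bash
python3 -c "
from mv import *
to((.4456,-.0188,.044),(180,0,-4.37))
c=snap('scene','s5.png',(200,100,400,250),4);c=snap('top','s5t.png',(260,100,430,240),4)
np.savez('t5.npz',**{k:np.array(v) for k,v in c.items()})"
```

```text
shift [-0.2235, -0.0001, 0.298] turn [-0.02, -0.2, 0.01] rows>= 7.5 | tcp [0.6674, -0.0359, 0.3428] [-179.98, -0.2, -4.36] q [28.5, 23.8, -41.0, 67.3, 15.4, 93.9, -103.2] F [0.9, 0.1, -3.3] w 0.0437 t 7.75
```

View pics/s5.png

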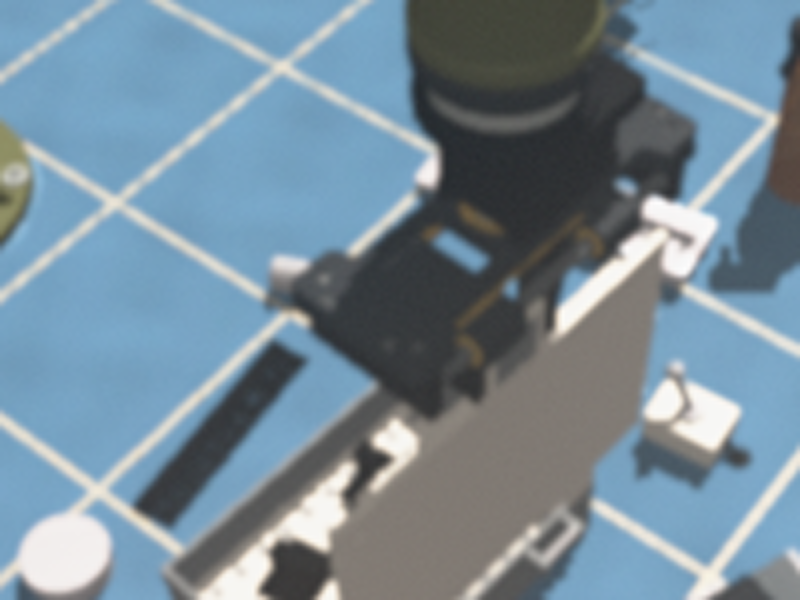

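View pics/s5t.png

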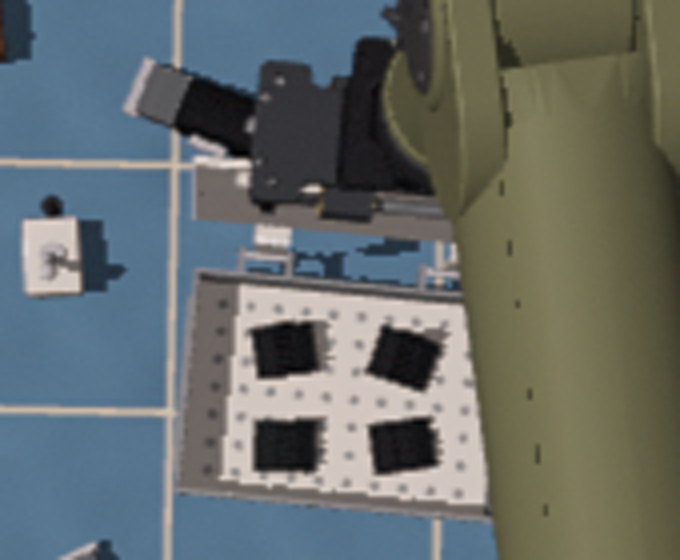

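```bash
python3 - <<'E'
from mv import *
c=snap('scene'); w=cloud(c)
# points in tub frame
x,y,a=POSE['tub']; l=R.from_euler('z',-a,degrees=True).apply((w-[x,y,0]).reshape(-1,3))
m=(l[:,0]>.07)&(l[:,0]<.16)&(abs(l[:,1])<.11)&(l[:,2]>.17)&(l[:,2]<.32)
p=l[m]
for y0 in(-.1,-.05,0,.05):
  for z0 in (.17,.2,.23,.26,.29):
    k=(p[:,1]>y0)&(p[:,1]<y0+.05)&(p[:,2]>z0)&(p[:,2]<z0+.03)
    if k.sum()>5: print(y0,z0,k.sum(),np.median(p[k,0]).round(4))
o=get_obs(); print(R.from_euler('z',-a,degrees=True).apply(o['tool_pos']-[x,y,0]))
E
```

```text
-0.1 0.17 102 0.1126
-0.1 0.2 110 0.1128
-0.1 0.23 113 0.1131
-0.1 0.26 134 0.1132
-0.1 0.29 147 0.1134
-0.05 0.17 85 0.1126
-0.05 0.2 103 0.1128
-0.05 0.23 111 0.1131
-0.05 0.26 123 0.1132
-0.05 0.29 130 0.1135
0 0.17 86 0.1127
0 0.2 91 0.1129
0 0.23 101 0.1131
0 0.26 111 0.1133
0 0.29 130 0.1136
0.05 0.17 81 0.1127
0.05 0.2 86 0.1129
0.05 0.23 93 0.1131
0.05 0.26 97 0.1133
0.05 0.29 111 0.1136
[ 0.10487248 -0.00057619  0.33966648]
```

```bash
python3 -c "
from mv import *
to((.6674,-.0359,.45),(180,0,-4.37))
to((.505,-.321,.46),(180,0,.1))
to((.505,-.321,.46),(180,17.19,.1))"
```

```text
shift [0.0009, -0.0004, -0.1103] turn [0.01, 0.07, 0.01] rows>= 2.2 | tcp [0.6663, -0.0363, 0.3397] [179.99, 0.07, -4.36] q [28.5, 23.9, -40.9, 67.5, 15.4, 93.9, -103.2] F [0.2, -0.8, -4.2] w 0.0438 t 7.9
shift [-0.1394, 0.2962, -0.1201] turn [0.01, 0.07, -4.46] rows>= 7.0 | tcp [0.6663, -0.0363, 0.3397] [179.99, 0.07, -4.36] q [28.5, 23.9, -40.9, 67.5, 15.4, 93.9, -103.2] F [0.2, -0.8, -4.2] w 0.0438 t 7.9
shift [-0.1394, 0.2962, -0.1201] turn [-0.66, -17.11, -4.43] rows>= 7.0 | tcp [0.6663, -0.0363, 0.3397] [179.99, 0.07, -4.36] q [28.5, 23.9, -40.9, 67.5, 15.4, 93.9, -103.2] F [0.2, -0.8, -4.2] w 0.0438 t 7.9
```

Emit:
{"api": "arm_command", "payload": {
  "targets": [
    [[0,0,-0.03,0,0,0,0.8],[0,0,-0.06,0,0,0,0.8],[0,0,-0.09,0,0,0,0.8],[0,0,-0.12,0,0,0,0.8],[-0.01,0.03,-0.12,0,0,0,0.8],[-0.03,0.065,-0.12,0,0,-1,0.8],[-0.045,0.1,-0.12,0,0,-2,0.8],[-0.06,0.135,-0.12,0,0,-3,0.8],[-0.08,0.17,-0.12,0,0,-4,0.8],[-0.1,0.205,-0.12,0,0,-4.46,0.8]]
  ]
}}

```text
time_s: 8.9
tool_pos: [0.55, -0.2344, 0.4593]
tool_rot: [-180.0, 0.1, 0.1]
force: [1.0, -1.3, -4.3]
grip_width: 0.0435
```

```bash
python3 -c "
from mv import *
to((.505,-.321,.46),(180,17.19,.1))"
```

```text
shift [-0.0452, 0.0865, -0.0007] turn [-0.03, -17.09, 0.02] rows>= 2.0 | tcp [0.55, -0.2344, 0.4593] [-179.97, 0.1, 0.12] q [48.9, 15.6, -38.6, 62.9, 10.0, 104.7, -76.0] F [1.0, -1.3, -4.3] w 0.0435 t 8.9
```

Emit:
{"api": "arm_command", "payload": {
  "targets": [
    [[-0.02,0.03,0,0,0,0,0.8],[-0.045,0.06,0,0,0,0,0.8],[-0.045,0.0865,0,0,-2,0,0.8],[-0.045,0.0865,0,0,-5,0,0.8],[-0.045,0.0865,0,0,-8,0,0.8],[-0.045,0.0865,0,0,-11,0,0.8],[-0.045,0.0865,0,0,-14,0,0.8],[-0.045,0.0865,0,0,-17.1,0,0.8],[-0.045,0.0865,0,0,-17.1,0,0.8]]
  ]
}}

```text
time_s: 9.8
tool_pos: [0.507, -0.3233, 0.4322]
tool_rot: [-178.9, 16.4, 0.5]
force: [0.7, -0.2, -4.6]
grip_width: 0.0433
```

```bash
python3 - <<'E'
from mv import *
to((.512,-.321,.27),(180,17.19,.1))
c=snap('scene','s6.png',(100,50,350,250),3.2)
w=cloud(c); x,y,a=POSE['stand']; l=R.from_euler('z',-a,degrees=True).apply((w-[x,y,0]).reshape(-1,3))
m=(abs(l[:,1])<.12)&(l[:,2]>.25)&(l[:,2]<.42)&(l[:,0]>-.08)&(l[:,0]<.12)
p=l[m]
for y0 in(-.12,.06):
  for z0 in np.arange(.25,.44,.03):
    k=(p[:,1]>y0)&(p[:,1]<y0+.06)&(p[:,2]>z0)&(p[:,2]<z0+.03)
    if k.sum()>5: print(y0,z0,k.sum(),np.median(p[k],0).round(4))
E
```

```text
shift [0.0505, 0.0008, 0.1543] turn [-1.01, -0.83, 0.43] rows>= 3.2 | tcp [0.507, -0.3233, 0.4322] [-178.86, 16.36, 0.54] q [24.0, 24.3, 3.6, 53.4, 5.8, 117.3, -60.2] F [0.7, -0.2, -4.6] w 0.0433 t 9.8
-0.12 0.25 189 [ 0.0061 -0.0905  0.2655]
-0.12 0.28 214 [ 0.0154 -0.0903  0.2961]
-0.12 0.31000000000000005 246 [ 0.0239 -0.0911  0.3251]
-0.12 0.3400000000000001 287 [ 0.0328 -0.091   0.355 ]
-0.12 0.3700000000000001 329 [ 0.0419 -0.0914  0.3856]
-0.12 0.40000000000000013 316 [ 0.0485 -0.0881  0.4133]
0.06 0.25 123 [0.005  0.0875 0.2668]
0.06 0.28 148 [0.0136 0.0893 0.2949]
0.06 0.31000000000000005 174 [0.0227 0.0889 0.3248]
0.06 0.3400000000000001 192 [0.0316 0.0882 0.3555]
0.06 0.3700000000000001 220 [0.0404 0.089  0.3854]
0.06 0.40000000000000013 197 [0.0475 0.087  0.4125]
```

View pics/s6.png

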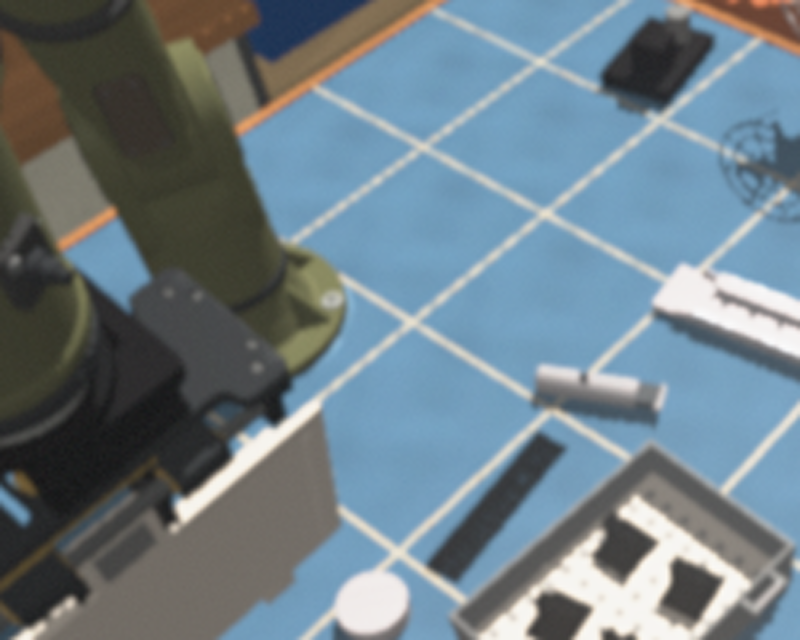

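Emit:
{"api": "arm_command", "payload": {
  "targets": [
    [[0.006,0,0.02,0,0,0,0.8],[0.012,0,0.04,-0.2,-0.1,0,0.8],[0.019,0,0.06,-0.4,-0.3,0.1,0.8],[0.025,0,0.08,-0.6,-0.5,0.2,0.8],[0.031,0.0005,0.1,-0.8,-0.7,0.3,0.8],[0.038,0.001,0.12,-1,-0.83,0.43,0.8],[0.045,0.001,0.14,-1,-0.83,0.43,0.8],[0.0505,0.001,0.154,-1,-0.83,0.43,0.8],[0.0505,0.001,0.154,-1,-0.83,0.43,0.8]]
  ]
}}

```text
time_s: 10.75
tool_pos: [0.5116, -0.3203, 0.2702]
tool_rot: [-179.9, 17.2, 0.1]
force: [-0.9, -0.0, -3.3]
grip_width: 0.0433
```

```bash
cat > lidchk.py <<'E'
from mv import *
def chk(fn=None,zr=(.1,.24)):
    c=snap('scene',fn,(100,150,350,350),3.2)
    w=cloud(c); x,y,a=POSE['stand']; l=R.from_euler('z',-a,degrees=True).apply((w-[x,y,0]).reshape(-1,3))
    m=(abs(l[:,1])<.12)&(abs(l[:,1])>.06)&(l[:,2]>zr[0])&(l[:,2]<zr[1])&(l[:,0]>-.06)&(l[:,0]<.12)
    p=l[m]; 
    A=np.c_[p[:,1],p[:,2]-.15,np.ones(len(p))]
    k=np.ones(len(p),bool)
    for _ in range(4):
        s=np.linalg.lstsq(A[k],p[k,0],rcond=None)[0]; r=abs(A@s-p[:,0]); k=r<.004
    print("n",k.sum(),"x at z.15:",s[2].round(4),"slat there",.012+.115*.3093,"lean",np.arctan(s[1]).round(3),"yawslope",s[0].round(4))
E
python3 - <<'E'
from lidchk import *
to((.512,-.321,.25),(180,17.19,.1))
chk('s7.png')
E
```

```text
shift [0.0064, 0.0008, 0.0192] turn [-0.05, 0.04, 0.05] rows>= 0.4 | tcp [0.5116, -0.3203, 0.2702] [-179.94, 17.23, 0.15] q [23.6, 23.7, 2.2, 72.6, 6.6, 99.3, -64.0] F [-0.9, -0.0, -3.3] w 0.0433 t 10.75
n 878 x at z.15: 0.022 slat there 0.0475695 lean 0.303 yawslope 0.0005
```

View pics/s7.png

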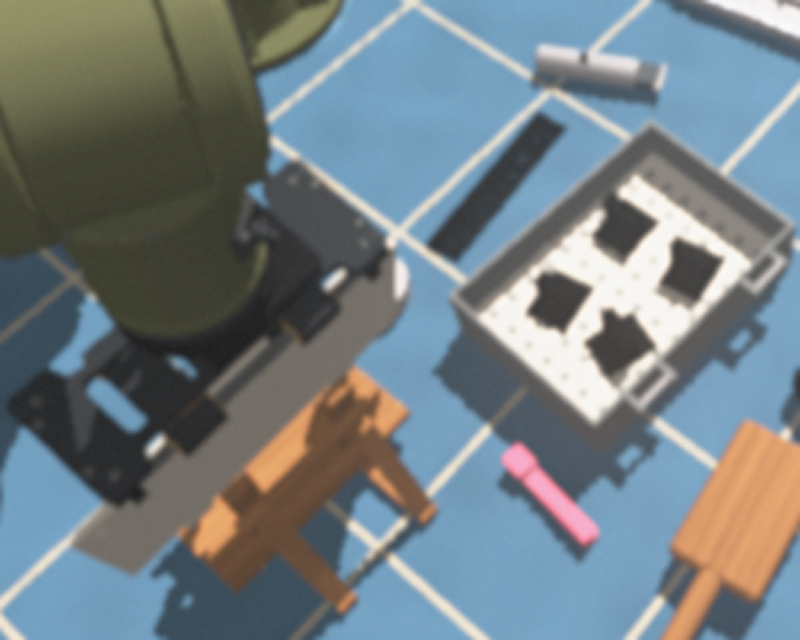

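Emit:
{"api": "arm_command", "payload": {
  "targets": [
    [[0.002,0.0007,0.006,0,0,0,0.8],[0.004,0.0007,0.012,0,0,0,0.8],[0.0053,0.0007,0.017,0,0,0,0.8],[0.0053,0.0007,0.017,0,0,0,0.8]]
  ]
}}

```text
time_s: 11.2
tool_pos: [0.5119, -0.3219, 0.2544]
tool_rot: [179.9, 17.1, 0.0]
force: [-0.6, 0.6, -4.0]
grip_width: 0.0436
```

Emit:
{"api": "arm_command", "payload": {
  "targets": [
    [[0.0003,0,0.001,0,0,0,0.8],[0.0006,0,0.002,0,0,0,0.8],[0.0006,0,0.002,0,0,0,0.8]]
  ]
}}

```text
time_s: 11.5
tool_pos: [0.5123, -0.3221, 0.2531]
tool_rot: [179.9, 17.0, 0.0]
force: [0.3, -0.0, -4.1]
grip_width: 0.0432
```

Emit:
{"api": "arm_command", "payload": {
  "targets": [
    [[0.005,0,-0.0015,0,0,0,0.8],[0.01,0,-0.003,0,0,0,0.8],[0.0143,0,-0.0044,0,0,0,0.8],[0.0146,0,-0.0034,0,0,0,0.8],[0.0152,0,-0.0015,0,0,0,0.8],[0.0152,0,-0.0015,0,0,0,0.8]]
  ]
}}

```text
time_s: 12.1
tool_pos: [0.5277, -0.322, 0.2508]
tool_rot: [179.9, 16.9, 0.0]
force: [2.0, -1.0, 1.2]
grip_width: 0.0434
```

```bash
python3 - <<'E'
from lidchk import *
to((.532,-.321,.249),(180,17.19,.1))
chk('s8.png')
E
```

```text
shift [0.0046, -0.001, 0.0005] turn [0.11, -0.26, -0.05] rows>= 0.1 | tcp [0.5277, -0.322, 0.2508] [179.87, 16.93, 0.05] q [23.1, 25.6, 2.3, 72.0, 6.4, 97.7, -64.6] F [2.0, -1.0, 1.2] w 0.0434 t 12.1
n 687 x at z.15: 0.0446 slat there 0.0475695 lean 0.299 yawslope 0.0016
```

View pics/s8.png

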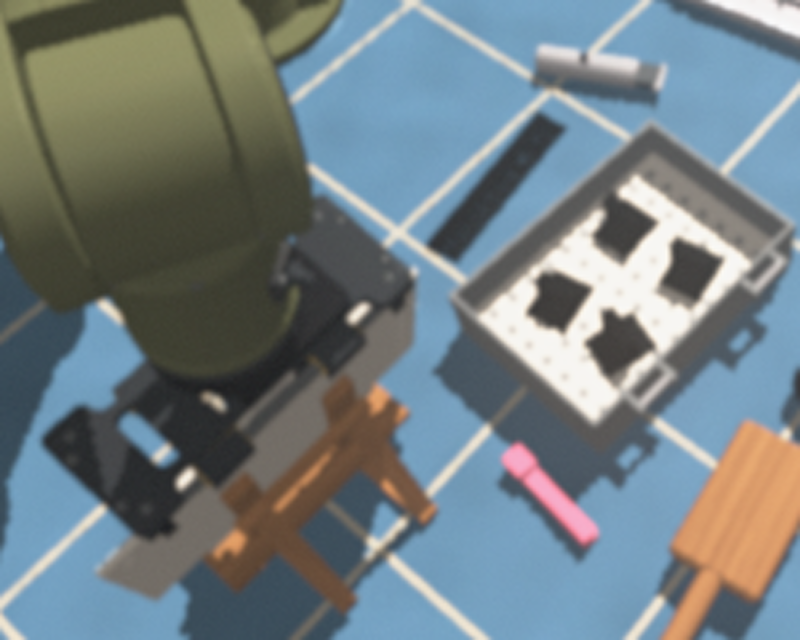

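Emit:
{"api": "arm_command", "payload": {
  "targets": [
    [[0.0015,0,0,0,0,0,0.8],[0.003,0,-0.0005,0,0,0,0.8],[0.0045,0,-0.001,0,0,0,0.8],[0.0045,0,-0.001,0,0,0,0.8]]
  ]
}}

```text
time_s: 12.55
tool_pos: [0.5314, -0.3222, 0.2495]
tool_rot: [179.9, 17.1, 0.0]
force: [-0.5, -0.3, -0.3]
grip_width: 0.0439
```

```bash
python3 - <<'E'
from lidchk import *
chk()
to((.532,-.321,.249),(180,17.19,.1))
E
```

```text
n 585 x at z.15: 0.0468 slat there 0.0475695 lean 0.315 yawslope 0.0017
shift [0.0007, -0.0011, 0.0003] turn [0.08, -0.1, -0.07] rows>= 0.0 | tcp [0.5314, -0.3221, 0.2495] [179.9, 17.09, 0.03] q [23.0, 26.2, 2.3, 71.4, 6.3, 97.9, -64.8] F [0.5, 0.5, 1.3] w 0.0433 t 12.6
```

Emit:
{"api": "arm_command", "payload": {
  "targets": [
    [[0.0005,0,0,0,0,0,0.6],[0.0005,0,0,0,0,0,-0.3],[0.0005,0,0,0,0,0,-0.5],[0.0005,0,0,0,0,0,-0.6],[0.0005,0,0,0,0,0,-0.6],[0,0,0,0,0,0,-0.6],[0,0,-0.03,0,0,0,-0.6],[0,0,-0.06,0,0,0,-0.6],[0,0,-0.09,0,0,0,-0.6]]
  ]
}}

```text
time_s: 13.5
tool_pos: [0.5582, -0.3218, 0.3369]
tool_rot: [179.9, 17.0, 0.0]
force: [0.3, -0.7, 0.3]
grip_width: 0.0695
```

```bash
python3 - <<'E'
from lidchk import *
chk('s9.png',(.1,.2))
to((.51,-.25,.40),(180,0,0))
E
```

```text
n 498 x at z.15: 0.047 slat there 0.0475695 lean 0.319 yawslope 0.0026
shift [-0.065, -0.0717, -0.0419] turn [0.28, 16.61, 0.09] rows>= 2.1 | tcp [0.5604, -0.3219, 0.3416] [179.73, 16.61, 0.05] q [22.2, 28.9, 2.5, 57.1, 6.2, 108.9, -64.2] F [-1.6, 2.1, 2.3] w 0.0696 t 13.55
```

View pics/s9.png

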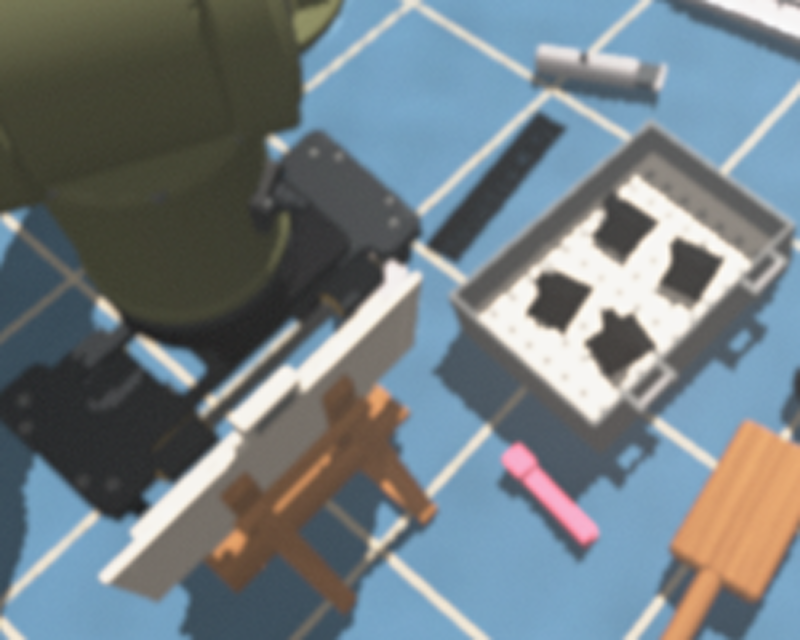

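Emit:
{"api": "arm_command", "payload": {
  "targets": [
    [[0,0,-0.04,0,0,0,-0.6],[-0.02,0,-0.06,0,2,0,-0.6],[-0.04,0,-0.06,0,6,0,-0.6],[-0.05,0,-0.06,0,12,0,-0.6],[-0.065,0,-0.06,0,16.6,0,-0.6],[-0.065,0,-0.06,0,16.6,0,-0.6]]
  ]
}}

```text
time_s: 14.15
tool_pos: [0.5092, -0.3238, 0.4154]
tool_rot: [179.7, 0.2, -0.3]
force: [-0.3, -0.2, 0.5]
grip_width: 0.0697
```

```bash
python3 - <<'E'
from lidchk import *
to((.51,-.25,.40),(180,0,0))
c=snap('top','t10.png',(280,140,420,245),5.7)
np.savez('t10.npz',**{k:np.array(v) for k,v in c.items()})
for r in search_frame('guard_a','top'): print(np.round(r["position"],1),round(r["conf"],2))
c=snap('scene'); np.savez('s10.npz',**{k:np.array(v) for k,v in c.items()})
for r in search_frame('guard_a','scene'): print(np.round(r["position"],1),round(r["conf"],2))
im=c["img"][:,:,::-1]; cv2.imwrite('pics/s10.png',cv2.resize(im[180:300,230:360],None,fx=5,fy=5,interpolation=cv2.INTER_CUBIC))
E
```

```text
shift [0.0005, -0.0738, 0.015] turn [0.29, 0.19, -0.27] rows>= 1.5 | tcp [0.5092, -0.3238, 0.4154] [179.71, 0.19, -0.27] q [27.9, 11.7, 2.3, 69.7, -0.1, 98.6, -60.2] F [-0.3, -0.2, 0.5] w 0.0697 t 14.15
[358.4 209.8] 0.79
[361.9 190.6] 0.56
[328.7 186.3] 0.48
[329.7 214.1] 0.47
[402.8 182. ] 0.33
[315.2 229.5] 0.85
[293.5 217.2] 0.79
[273.6 243.6] 0.76
[291.8 254.8] 0.68
```

View pics/t10.png

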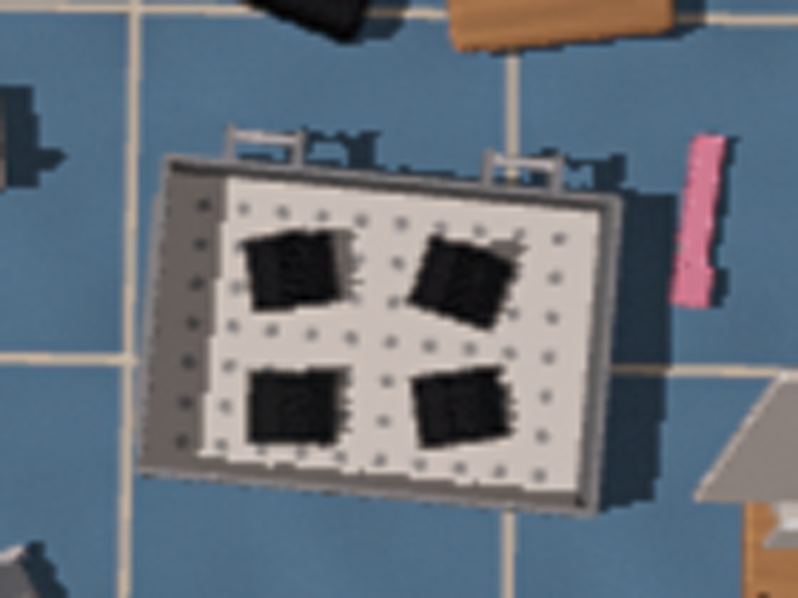

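View pics/s10.png

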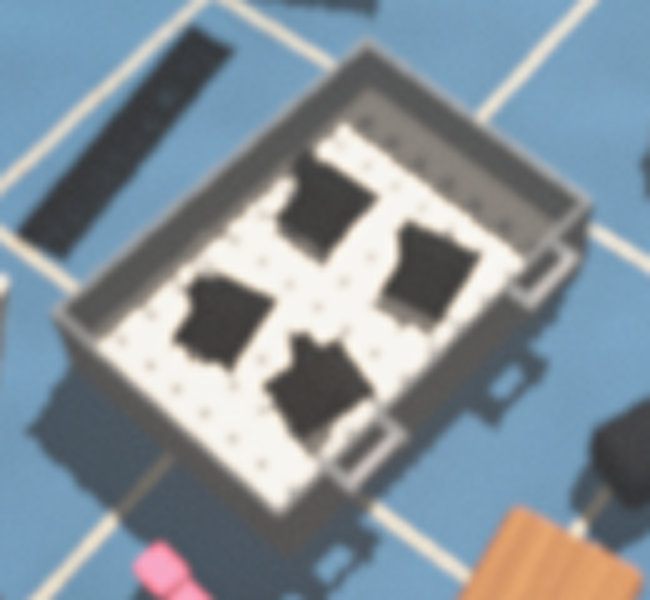

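```bash
cat > guards.py <<'E'
from mv import *
def guards(c,zp=.022,draw=None):
    im=c["img"].astype(int); w=cloud(c)
    x,y,a=POSE['tub']; l=R.from_euler('z',-a,degrees=True).apply((w-[x,y,0]).reshape(-1,3)).reshape(400,640,3)
    s=8
    big=cv2.resize(im.max(2).astype(np.float32),None,fx=s,fy=s,interpolation=cv2.INTER_CUBIC)
    ins=((abs(l[...,0])<.08)&(abs(l[...,1])<.117)&(l[...,2]<.075)&(l[...,2]>0)).astype(np.uint8)
    ins=cv2.resize(ins,None,fx=s,fy=s,interpolation=cv2.INTER_NEAREST)
    m=((big<95)&(ins>0)).astype(np.uint8)
    m=cv2.morphologyEx(m,cv2.MORPH_OPEN,np.ones((17,17),np.uint8))
    n,lab,st,ce=cv2.connectedComponentsWithStats(m)
    out=[]
    for i in range(1,n):
        if st[i,4]<60*64: continue
        vv,uu=np.nonzero(lab==i)
        P=np.array([atz(c,((u+.5)/s-.5,(v+.5)/s-.5),zp)[:2] for u,v in zip(uu[::5],vv[::5])],np.float32)
        (cx,cy),(ww,hh),ang=cv2.minAreaRect(P)
        # direction of short side = x
        if ww>hh: ang+=90; ww,hh=hh,ww
        ang=(ang+90)%180-90
        t=l.reshape(-1,3); k=lab[s//2::s,s//2::s]==i
        h=w[k][:,2]; hi=w[k][h>np.nanpercentile(h,60)]
        out.append((cx,cy,ang,ww,hh))
        print("c",round(cx,4),round(cy,4),"ang",round(ang,1),"size",round(ww,4),round(hh,4),"mean",P.mean(0).round(4),"teeth mean",np.nanmedian(hi,0).round(4),"h95",np.nanpercentile(h,95).round(4))
    return out
E
python3 - <<'E'
from guards import *
guards(load('t10.npz'))
E
```

```text
c 0.5999 0.0153 ang 9.0 size 0.0432 0.0519 mean [0.5994 0.0156] teeth mean [0.5991 0.0168 0.0512] h95 0.059
c 0.5945 -0.0785 ang -16.5 size 0.0429 0.0514 mean [ 0.5945 -0.0779] teeth mean [ 0.5918 -0.076   0.0433] h95 0.0532
c 0.5255 -0.0778 ang 9.7 size 0.0401 0.0519 mean [ 0.5255 -0.0764] teeth mean [ 0.525  -0.0773  0.036 ] h95 0.0499
c 0.524 0.0136 ang 0.7 size 0.0413 0.053 mean [0.5239 0.0141] teeth mean [0.523  0.0156 0.0329] h95 0.0555
```

```bash
python3 - <<'E'
from guards import *
to((.5997,.0155,.20),(180,0,9))
E
```

```text
shift [0.0877, -0.3367, 0.2105] turn [0.03, 0.46, -8.84] rows>= 8.1 | tcp [0.5146, -0.3212, 0.4115] [179.94, 0.46, 0.15] q [27.7, 12.4, 2.1, 69.4, -0.2, 98.6, -60.2] F [0.6, -0.5, 0.7] w 0.0696 t 14.35
```

Emit:
{"api": "arm_command", "payload": {
  "targets": [
    [[0.0877,-0.3367,0.02,0,0,-8.8,0],[0.0877,-0.3367,0.02,0,0,-8.8,0],[0.0877,-0.3367,0.02,0,0,-8.8,0],[0.0877,-0.3367,0.02,0,0,-8.8,0],[0.0877,-0.3367,0.02,0,0,-8.8,0],[0.0877,-0.3367,0.1,0,0,-8.8,0],[0.0877,-0.3367,0.2105,0,0.4,-8.8,0],[0.0877,-0.3367,0.2105,0,0.4,-8.8,0],[0.0877,-0.3367,0.2105,0,0.4,-8.8,0],[0.0877,-0.3367,0.2105,0,0.4,-8.8,0]]
  ],
  "newtons": 12
}}

```text
time_s: 15.35
tool_pos: [0.5974, 0.0182, 0.194]
tool_rot: [-179.9, 0.5, 9.1]
force: [0.3, 0.2, -0.2]
grip_width: 0.0436
```

```bash
python3 - <<'E'
from guards import *
to((.5997,.0155,.10),(180,0,9))
E
```

```text
shift [0.0027, 0.0032, 0.094] turn [-0.09, 0.53, 0.14] rows>= 1.9 | tcp [0.5974, 0.0182, 0.194] [-179.91, 0.53, 9.14] q [6.4, 13.9, -12.5, 92.4, 3.0, 74.6, -87.5] F [0.3, 0.2, -0.2] w 0.0436 t 15.35
```

Emit:
{"api": "arm_command", "payload": {
  "targets": [
    [[0.0025,0.003,0.03,0,0,0,0],[0.0025,0.003,0.06,0,0.3,0,0],[0.0025,0.003,0.094,0,0.5,0,0],[0.0025,0.003,0.094,0,0.5,0,0],[0.0025,0.003,0.094,0,0.5,0,0]]
  ]
}}

```text
time_s: 15.85
tool_pos: [0.6024, 0.0129, 0.1056]
tool_rot: [180.0, -0.3, 8.9]
force: [-0.0, -0.4, -0.0]
grip_width: 0.0437
```

```bash
python3 - <<'E'
from guards import *
to((.5997,.0155,.031),(180,0,9))
o=[get_obs()['tool_pos'] for _ in range(3)];print(o)
E
```

```text
shift [-0.0027, -0.003, 0.0746] turn [0.01, -0.33, -0.05] rows>= 1.5 | tcp [0.6024, 0.0129, 0.1056] [179.99, -0.33, 8.95] q [6.5, 17.7, -12.2, 98.2, 4.1, 64.2, -87.9] F [-0.0, -0.4, -0.0] w 0.0437 t 15.85
[array([0.60235841, 0.01290567, 0.10559558]), array([0.60235841, 0.01290567, 0.10559558]), array([0.60235841, 0.01290567, 0.10559558])]
```

Emit:
{"api": "arm_command", "payload": {
  "targets": [
    [[0,0,0,0,0,0,0],[0,0,0,0,0,0,0],[0,0,0,0,0,0,0]]
  ]
}}

```text
time_s: 16.15
tool_pos: [0.6033, 0.012, 0.108]
tool_rot: [179.9, -0.6, 8.9]
force: [0.3, 0.5, -0.4]
grip_width: 0.0435
```

```bash
python3 - <<'E'
from guards import *
for i in range(6):
    read_camera('top'); o=get_obs(); print(o['tool_pos'].round(5),o['tool_rot'].round(2),np.abs(o['joint_velocities']).max().round(2))
E
```

```text
[0.60304 0.01196 0.10771] [179.91  -0.59   8.87] 0.54
[0.60283 0.01195 0.10748] [179.92  -0.57   8.87] 0.38
[0.60262 0.01185 0.1072 ] [179.92  -0.54   8.86] 0.48
[0.60247 0.01186 0.10697] [179.92  -0.52   8.86] 0.19
[0.60234 0.01187 0.10676] [179.93  -0.5    8.86] 0.34
[0.60227 0.01187 0.10663] [179.93  -0.49   8.87] 0.18
```

```bash
cat > trk.py <<'E'
from guards import *
import json,sys
def apply(state,rows):
    p=np.array(state[0]);q=R.from_euler('xyz',state[1],degrees=True)
    for r in rows:
        p=p+q.apply(r[:3]); q=q*R.from_rotvec(r[3:6],degrees=True)
    return p,q.as_euler('xyz',degrees=True)
E
python3 - <<'E'
from trk import *
print(apply(((.5314,-.3221,.2495),(179.9,17.09,.03)),[(0,0,-.09,0,0,0),(-.065,0,-.06,0,16.6,0),(.0877,-.3367,.2105,0,.4,-8.8),(.0025,.003,.094,0,.5,0)]))
E
```

```text
(array([0.60168081, 0.01190246, 0.10617287]), array([179.94984858,  -0.39955001,   8.85960926]))
```

```bash
cat >> trk.py <<'E'
def load_s(): return json.load(open('cmd.json'))
def save_s(p,r): json.dump([list(map(float,p)),list(map(float,r))],open('cmd.json','w'))
def did(*row):
    s=load_s(); p,r=apply(s,[row]); save_s(p,r)
def plan(pos,rpy,quiet=False):
    s=load_s(); A=R.from_euler('xyz',s[1],degrees=True); B=R.from_euler('xyz',rpy,degrees=True)
    d=A.inv().apply(np.array(pos)-s[0]); r=(A.inv()*B).as_rotvec(degrees=True)
    print("PLAN",d.round(4).tolist(),r.round(2).tolist(),"rows>=",max(np.linalg.norm(d)/.05,np.linalg.norm(r)/8.59).round(1))
def st():
    o=get_obs(); s=load_s()
    print("meas-cmd mm",((o['tool_pos']-s[0])*1000).round(1),"rot",o['tool_rot'].round(2),"F",o['force'].round(1),"w",round(o['grip_width'],4),"j7",o['qpos'][6].round(1),"t",o['time_s'])
E
python3 - <<'E'
from trk import *
save_s((.6017,.0119,.1062),(179.95,-.4,8.86)); st()
plan((.5997,.0155,.031),(180,0,9))
E
```

```text
meas-cmd mm [ 0.6 -0.   0.4] rot [179.93  -0.49   8.87] F [-0.3 -0.2 -0.1] w 0.0433 j7 -87.9 t 16.45
PLAN [-0.0019, -0.0039, 0.0752] [0.05, -0.4, -0.14] rows>= 1.5
```

Emit:
{"api": "arm_command", "payload": {
  "targets": [
    [[-0.0019,-0.0039,0.02,0,-0.4,-0.14,0],[-0.0019,-0.0039,0.04,0,-0.4,-0.14,0],[-0.0019,-0.0039,0.06,0,-0.4,-0.14,0],[-0.0019,-0.0039,0.0752,0,-0.4,-0.14,0],[-0.0019,-0.0039,0.0752,0,-0.4,-0.14,0],[-0.0019,-0.0039,0.0752,0,-0.4,-0.14,0.9],[-0.0019,-0.0039,0.0752,0,-0.4,-0.14,0.9],[-0.0019,-0.0039,0.0752,0,-0.4,-0.14,0.9],[-0.0019,-0.0039,0.0752,0,-0.4,-0.14,0.9],[-0.0019,-0.0039,0.0752,0,-0.4,-0.14,0.9]]
  ],
  "newtons": 12
}}

```text
time_s: 17.45
tool_pos: [0.6008, 0.0155, 0.0318]
tool_rot: [179.9, -0.1, 9.0]
force: [-0.3, -0.3, 1.9]
grip_width: 0.0141
```

```bash
python3 - <<'E'
from trk import *
did(-0.0019, -0.0039, 0.0752, 0, -0.4, -0.14); st()
plan((.5997,.0155,.15),(180,0,9))
# rail targets
for rx in (-.102,.096): print(rx,l2w('rail',(rx,0,.026)).round(4))
c=snap('scene','s11.png',(230,170,390,290),5)
E
```

```text
meas-cmd mm [1.1 0.1 0.9] rot [ 1.7992e+02 -1.3000e-01  9.0100e+00] F [-0.3 -0.3  1.9] w 0.0141 j7 -89.1 t 17.45
PLAN [-0.0, 0.0001, -0.119] [0.05, 0.0, -0.0] rows>= 2.4
-0.102 [[0.3625 0.3114 0.026 ]]
0.096 [[0.558  0.3425 0.026 ]]
```

View pics/s11.png

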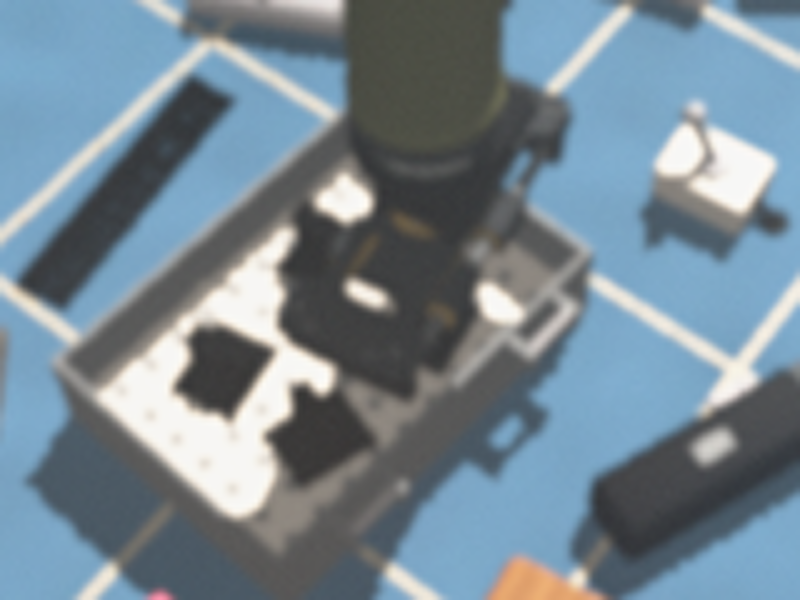

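```bash
python3 - <<'E'
from trk import *
for f,(u0,v0,u1,v1) in (('top0.npz',(150,155,200,205)),('scene0.npz',(380,95,425,160))):
    w=cloud(load(f))[v0:v1,u0:u1].reshape(-1,3)
    for a,b in((.02,.08),(.08,.13),(.13,.2)):
        p=w[(w[:,2]>a)&(w[:,2]<b)]; 
        if len(p): print(f,a,b,len(p),np.percentile(p,3,0).round(3),np.percentile(p,97,0).round(3))
E
```

```text
top0.npz 0.02 0.08 111 [0.575 0.452 0.023] [0.631 0.48  0.078]
top0.npz 0.08 0.13 234 [0.575 0.452 0.082] [0.636 0.503 0.129]
top0.npz 0.13 0.2 218 [0.574 0.459 0.131] [0.621 0.494 0.173]
scene0.npz 0.02 0.08 257 [0.584 0.454 0.022] [0.64  0.488 0.078]
scene0.npz 0.08 0.13 303 [0.581 0.455 0.082] [0.639 0.493 0.129]
scene0.npz 0.13 0.2 267 [0.578 0.462 0.131] [0.625 0.495 0.174]
```

Emit:
{"api": "arm_command", "payload": {
  "targets": [
    [[0,0,-0.02,0,0,0,0.9],[0,0,-0.05,0,0,0,0.9],[0,0,-0.085,0,0,0,0.9],[0,0,-0.119,0,0,0,0.9]]
  ]
}}

```text
time_s: 17.9
tool_pos: [0.5999, 0.0156, 0.1513]
tool_rot: [179.9, -0.0, 9.0]
force: [0.6, 0.2, -0.5]
grip_width: 0.0137
```

```bash
python3 - <<'E'
from trk import *
did(0,0,-.119,0,0,0); st()
plan((.3625,.3114,.15),(180,0,9.02))
E
```

```text
meas-cmd mm [0.1 0.  1.3] rot [ 1.7994e+02 -4.0000e-02  9.0100e+00] F [ 0.6  0.2 -0.5] w 0.0137 j7 -87.7 t 17.9
PLAN [-0.188, -0.3293, -0.0003] [0.05, 0.0, -0.02] rows>= 7.6
```

Emit:
{"api": "arm_command", "payload": {
  "targets": [
    [[-0.02,-0.035,0,0,0,0,0.9],[-0.04,-0.07,0,0,0,0,0.9],[-0.06,-0.105,0,0,0,0,0.9],[-0.08,-0.14,0,0,0,0,0.9],[-0.1,-0.175,0,0,0,0,0.9],[-0.12,-0.21,0,0,0,0,0.9],[-0.14,-0.245,0,0,0,0,0.9],[-0.16,-0.28,0,0,0,0,0.9],[-0.175,-0.31,0,0,0,0,0.9],[-0.188,-0.3293,0,0,0,0,0.9]]
  ]
}}

```text
time_s: 18.9
tool_pos: [0.3611, 0.3137, 0.1498]
tool_rot: [180.0, -0.1, 9.2]
force: [-0.5, 0.1, -0.6]
grip_width: 0.0141
```

```bash
python3 - <<'E'
from trk import *
did(-0.188, -0.3293, 0,0,0,0); st()
plan((.3625,.3114,.05),(180,0,9.02))
E
```

```text
meas-cmd mm [-1.5  2.3  0.2] rot [ 1.7997e+02 -1.0000e-01  9.1800e+00] F [-0.5  0.1 -0.6] w 0.0141 j7 -125.6 t 18.9
PLAN [-0.0, -0.0001, 0.0997] [0.05, 0.0, -0.02] rows>= 2.0
```

Emit:
{"api": "arm_command", "payload": {
  "targets": [
    [[0,0,0.03,0,0,0,0.9],[0,0,0.06,0,0,0,0.9],[0,0,0.0997,0,0,0,0.9],[0,0,0.0997,0,0,0,0.9],[0,0,0.0997,0,0,0,0.9],[0,0,0.0997,0,0,0,0.9]]
  ]
}}

```text
time_s: 19.5
tool_pos: [0.3644, 0.3124, 0.0519]
tool_rot: [-180.0, -0.2, 9.0]
force: [1.1, -0.1, 0.2]
grip_width: 0.0136
```

```bash
python3 - <<'E'
from trk import *
did(0,0,.0997, 0,0,0); st()
c=snap('top','t12.png',(190,170,290,280),5); st()
snap('scene','s12.png',(270,110,400,190),6); st()
E
```

```text
meas-cmd mm [1.9 1.1 1.9] rot [-179.99   -0.24    9.  ] F [ 1.1 -0.1  0.2] w 0.0136 j7 -129.3 t 19.5
meas-cmd mm [2.  1.1 2. ] rot [-179.98   -0.27    9.  ] F [ 0.6 -0.6 -0.7] w 0.0143 j7 -129.3 t 19.55
meas-cmd mm [1.9 1.  1.9] rot [-179.98   -0.27    9.  ] F [-0.6 -0.2 -0.6] w 0.0146 j7 -129.3 t 19.6
```

View pics/t12.png

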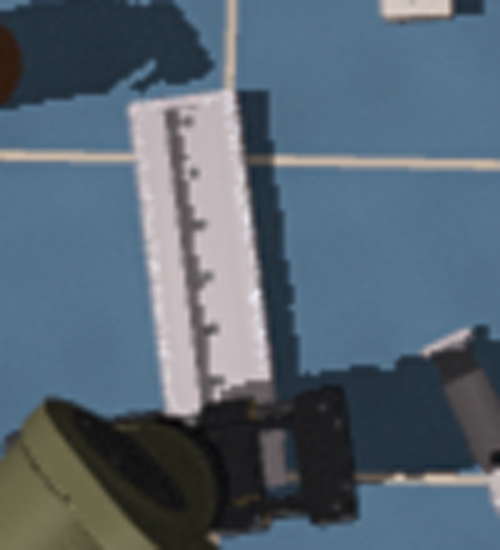

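View pics/s12.png

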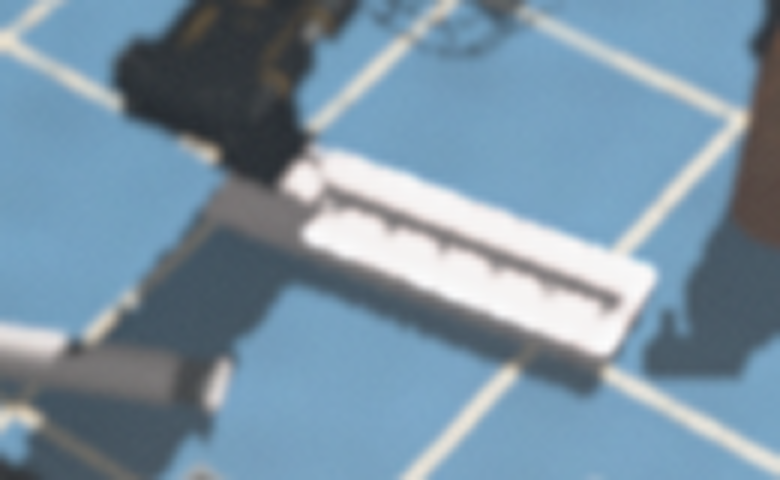

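Emit:
{"api": "arm_command", "payload": {
  "targets": [
    [[-0.001,0.0005,0.012,0,0,0,0.9],[-0.001,0.0005,0.02,0,0,0,0.9],[-0.001,0.0005,0.0245,0,0,0,0.9],[-0.001,0.0005,0.0245,0,0,0,0.9],[-0.001,0.0005,0.0245,0,0,0,0.9],[-0.001,0.0005,0.0245,0,0,0,0.9]]
  ]
}}

```text
time_s: 20.2
tool_pos: [0.3621, 0.3106, 0.0251]
tool_rot: [179.9, -0.0, 9.0]
force: [-0.0, 0.5, -0.6]
grip_width: 0.0138
```

```bash
cat >> trk.py <<'E'
def rail(t=None):
    o=get_obs(); x,y,a=POSE['rail']; print("rail-frame TCP mm",(R.from_euler('z',-a,degrees=True).apply(o['tool_pos']-[x,y,0])*1000).round(1),"yaw",(o['tool_rot'][2]-a).round(2),"Frail",R.from_euler('z',-a,degrees=True).apply(o['force']).round(1))
E
python3 - <<'E'
from trk import *
did(-.001,.0005,.0245, 0,0,0); st(); rail()
E
```

```text
meas-cmd mm [ 0.4 -0.1 -0.4] rot [ 1.7993e+02 -5.0000e-02  9.0100e+00] F [-0.   0.5 -0.6] w 0.0138 j7 -130.6 t 20.2
rail-frame TCP mm [-102.5   -0.8   25.1] yaw -0.01 Frail [ 0.1  0.5 -0.6]
```

Emit:
{"api": "arm_command", "payload": {
  "targets": [
    [[0,-0.0006,-0.001,0,0,0,0.9],[0.005,-0.0006,-0.001,0,0,0,0.9],[0.01,-0.0006,-0.001,0,0,0,0.9],[0.015,-0.0006,-0.001,0,0,0,0.9],[0.02,-0.0006,-0.001,0,0,0,0.9],[0.025,-0.0006,-0.001,0,0,0,0.9],[0.03,-0.0006,-0.001,0,0,0,0.9],[0.03,-0.0006,-0.001,0,0,0,0.9]]
  ]
}}

```text
time_s: 21.0
tool_pos: [0.3926, 0.316, 0.0264]
tool_rot: [179.9, -0.1, 9.0]
force: [-0.5, -0.5, 0.8]
grip_width: 0.0139
```

```bash
python3 - <<'E'
from trk import *
did(.03,-.0006,-.001, 0,0,0); st(); rail()
E
```

```text
meas-cmd mm [ 1.4  0.  -0.1] rot [ 1.7995e+02 -9.0000e-02  8.9700e+00] F [-0.5 -0.5  0.8] w 0.0139 j7 -129.8 t 21.0
rail-frame TCP mm [-71.5  -0.2  26.4] yaw -0.05 Frail [-0.6 -0.4  0.8]
```

Emit:
{"api": "arm_command", "payload": {
  "targets": [
    [[0.01,0,0,0,0,0,0.9],[0.02,0,0,0,0,0,0.9],[0.03,0,0,0,0,0,0.9],[0.04,0,0,0,0,0,0.9],[0.05,0,0,0,0,0,0.9],[0.06,0,0,0,0,0,0.9],[0.07,0,0,0,0,0,0.9],[0.07,0,0,0,0,0,0.9]]
  ]
}}

```text
time_s: 21.8
tool_pos: [0.4626, 0.3269, 0.0265]
tool_rot: [180.0, -0.1, 8.9]
force: [-0.1, 0.0, -0.5]
grip_width: 0.0137
```

```bash
python3 - <<'E'
from trk import *
did(.07,0,0, 0,0,0); st(); rail()
c=snap('top','t13.png',(190,170,290,280),5)
snap('scene','s13.png',(270,100,400,190),6)
E
```

```text
meas-cmd mm [2.3 0.  0. ] rot [ 1.7996e+02 -1.2000e-01  8.9300e+00] F [-0.1  0.  -0.5] w 0.0137 j7 -127.6 t 21.8
rail-frame TCP mm [-0.6 -0.4 26.5] yaw -0.09 Frail [-0.1  0.1 -0.5]
```

View pics/s13.png

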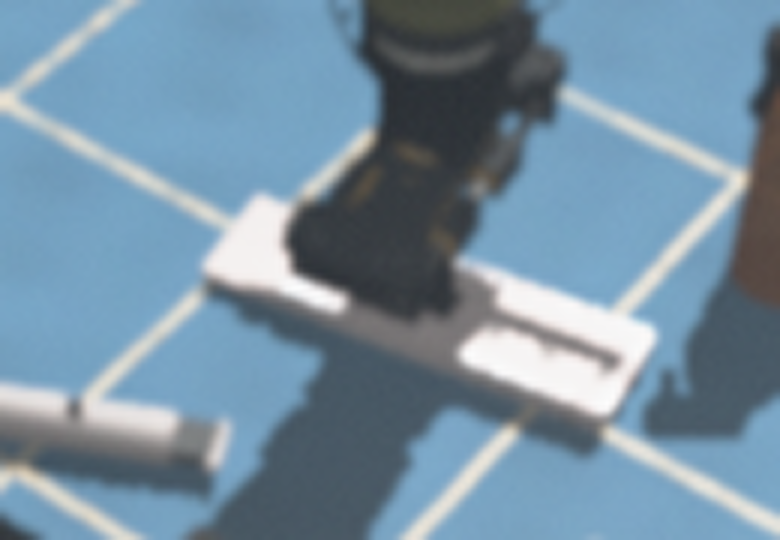

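Emit:
{"api": "arm_command", "payload": {
  "targets": [
    [[0.012,0,0,0,0,0,0.9],[0.024,0,0,0,0,0,0.9],[0.036,0,0,0,0,0,0.9],[0.048,0,0,0,0,0,0.9],[0.06,0,0,0,0,0,0.9],[0.072,0,0,0,0,0,0.9],[0.084,0,0,0,0,0,0.9],[0.092,0,0,0,0,0,0.9],[0.092,0,0,0,0,0,0.9],[0.092,0,0.0005,0,0,0,0.9]]
  ]
}}

```text
time_s: 22.9
tool_pos: [0.5515, 0.3414, 0.0259]
tool_rot: [179.9, -0.0, 9.0]
force: [-0.5, -0.4, -0.6]
grip_width: 0.014
```

```bash
python3 - <<'E'
from trk import *
did(.092,0,0.0005, 0,0,0); st(); rail()
E
```

```text
meas-cmd mm [ 0.3  0.1 -0. ] rot [ 1.7993e+02 -4.0000e-02  9.0100e+00] F [-0.5 -0.4 -0.6] w 0.014 j7 -124.7 t 22.9
rail-frame TCP mm [89.4 -0.  25.9] yaw -0.01 Frail [-0.5 -0.3 -0.6]
```

Emit:
{"api": "arm_command", "payload": {
  "targets": [
    [[0.004,0,0,0,0,0,0.9],[0.004,0,0,0,0,0,0.9],[0.004,0,0,0,0,0,0],[0.004,0,0,0,0,0,0],[0.004,0,0,0,0,0,0],[0.004,0,-0.02,0,0,0,0],[0.004,0,-0.05,0,0,0,0],[0.004,0,-0.09,0,0,0,0],[0.004,0,-0.124,0,0,0,0]]
  ]
}}

```text
time_s: 23.8
tool_pos: [0.5555, 0.3422, 0.152]
tool_rot: [179.9, -0.1, 9.0]
force: [0.6, -0.5, 0.0]
grip_width: 0.0431
```

```bash
python3 - <<'E'
from trk import *
did(.004,0,-.124, 0,0,0); st(); rail()
c=snap('top','t14.png',(190,140,420,280),3.4)
snap('scene','s14.png',(270,100,400,190),6)
guards(c)
plan((.524,.0138,.15),(180,0,.7))
E
```

```text
meas-cmd mm [0.4 0.2 2. ] rot [ 1.7995e+02 -1.1000e-01  9.0200e+00] F [ 0.6 -0.5  0. ] w 0.0431 j7 -122.2 t 23.8
rail-frame TCP mm [ 93.5   0.2 152. ] yaw 0.0 Frail [ 0.5 -0.6  0. ]
c 0.596 -0.0784 ang -18.9 size 0.0517 0.0566 mean [ 0.5949 -0.0764] teeth mean [ 0.5914 -0.0767  0.0402] h95 0.0531
c 0.5269 -0.0788 ang 9.6 size 0.0423 0.0538 mean [ 0.5264 -0.0779] teeth mean [ 0.5248 -0.0756  0.0348] h95 0.0509
c 0.524 0.0136 ang 0.7 size 0.0405 0.0522 mean [0.5239 0.0141] teeth mean [0.523  0.0155 0.0354] h95 0.0549
PLAN [-0.0821, 0.3193, 0.0003] [0.05, -0.0, 8.3] rows>= 6.6
```

View pics/t14.png

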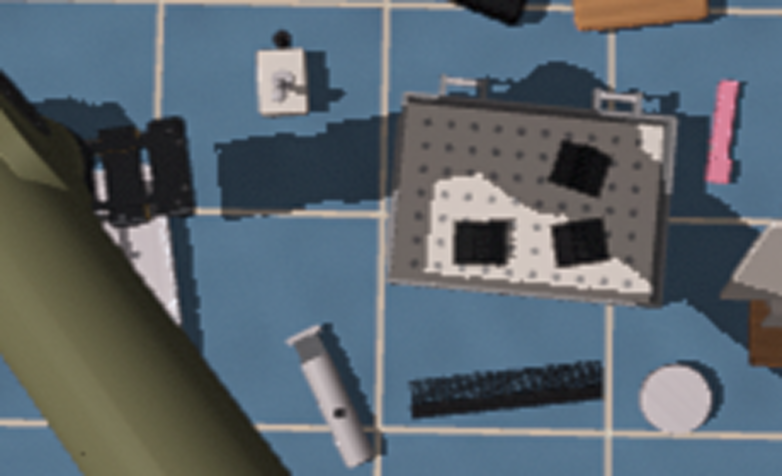

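View pics/s14.png

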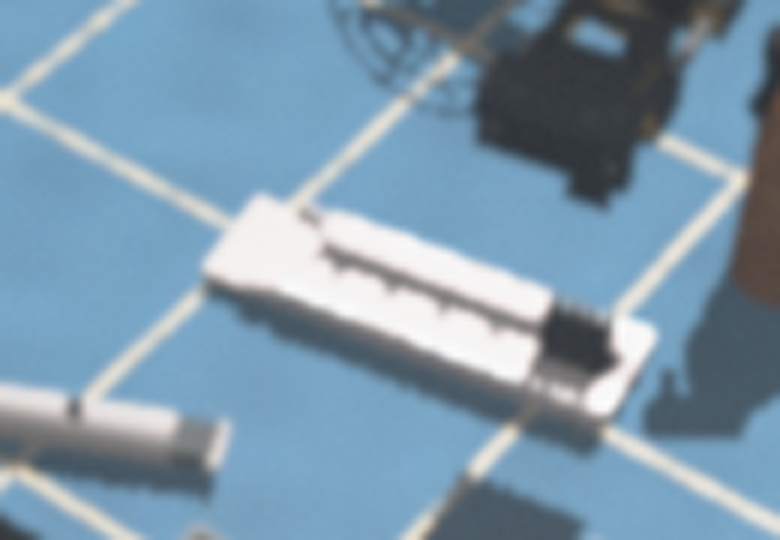

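Emit:
{"api": "arm_command", "payload": {
  "targets": [
    [[-0.0821,0.3193,0,0,0,8.3,0],[-0.0821,0.3193,0,0,0,8.3,0],[-0.0821,0.3193,0,0,0,8.3,0],[-0.0821,0.3193,0,0,0,8.3,0],[-0.0821,0.3193,0,0,0,8.3,0],[-0.0821,0.3193,0,0,0,8.3,0],[-0.0821,0.3193,0,0,0,8.3,0],[-0.0821,0.3193,0.02,0,0,8.3,0],[-0.0821,0.3193,0.05,0,0,8.3,0],[-0.0821,0.3193,0.07,0,0,8.3,0]]
  ]
}}

```text
time_s: 24.9
tool_pos: [0.5235, 0.0132, 0.0786]
tool_rot: [179.9, 0.0, 0.7]
force: [0.3, 0.1, -0.8]
grip_width: 0.0433
```

```bash
python3 - <<'E'
from trk import *
did(-0.0821, 0.3193, 0.07, 0, 0, 8.3); st()
plan((.524,.0142,.031),(180,0,.7))
E
```

```text
meas-cmd mm [-0.5 -0.5 -1.7] rot [1.7994e+02 1.0000e-02 6.6000e-01] F [ 0.3  0.1 -0.8] w 0.0433 j7 -96.5 t 24.9
PLAN [0.0, -0.0005, 0.0493] [0.05, -0.01, -0.0] rows>= 1.0
```

Descend, grip, and lift in one go.

Emit:
{"api": "arm_command", "payload": {
  "targets": [
    [[0,-0.0005,0.017,0,0,0,0],[0,-0.0005,0.034,0,0,0,0],[0,-0.0005,0.0493,0,0,0,0],[0,-0.0005,0.0493,0,0,0,0],[0,-0.0005,0.0493,0,0,0,0],[0,-0.0005,0.0493,0,0,0,0.9],[0,-0.0005,0.0493,0,0,0,0.9],[0,-0.0005,0.0493,0,0,0,0.9],[0,-0.0005,0.0493,0,0,0,0.9],[0,-0.0005,0.0493,0,0,0,0.9]]
  ]
}}

```text
time_s: 25.9
tool_pos: [0.5248, 0.0142, 0.0314]
tool_rot: [179.9, -0.1, 0.7]
force: [-0.7, 0.1, 0.9]
grip_width: 0.0139
```

```bash
python3 - <<'E'
from trk import *
did(0, -0.0005, 0.0493, 0, 0, 0); st()
plan((.524,.0142,.13),(180,0,.7))
E
```

```text
meas-cmd mm [0.9 0.  0.4] rot [ 1.7994e+02 -1.1000e-01  7.1000e-01] F [-0.7  0.1  0.9] w 0.0139 j7 -97.6 t 25.9
PLAN [0.0, 0.0001, -0.099] [0.05, -0.01, -0.0] rows>= 2.0
```

```bash
python3 - <<'E'
from trk import *
plan((.3625,.3114,.13),(180,0,9.02))
E
```

```text
PLAN [-0.1578, -0.2991, -0.0993] [0.05, -0.0, -8.32] rows>= 7.0
```

Emit:
{"api": "arm_command", "payload": {
  "targets": [
    [[0,0,-0.035,0,0,0,0.9],[0,0,-0.07,0,0,0,0.9],[-0.01,-0.02,-0.0993,0,0,-1,0.9],[-0.03,-0.06,-0.0993,0,0,-2.5,0.9],[-0.053,-0.1,-0.0993,0,0,-4,0.9],[-0.075,-0.142,-0.0993,0,0,-5.5,0.9],[-0.098,-0.185,-0.0993,0,0,-7,0.9],[-0.12,-0.228,-0.0993,0,0,-8.32,0.9],[-0.14,-0.268,-0.0993,0,0,-8.32,0.9],[-0.1578,-0.2991,-0.0993,0,0,-8.32,0.9]]
  ]
}}

```text
time_s: 26.9
tool_pos: [0.3613, 0.3139, 0.1302]
tool_rot: [180.0, -0.1, 9.2]
force: [0.1, 1.0, -0.0]
grip_width: 0.0138
```

```bash
python3 - <<'E'
from trk import *
did(-0.1578, -0.2991, -0.0993, 0, 0, -8.32); st()
plan((.3625,.3114,.0262),(180,0,9.02))
c=snap('top','t15.png',(190,140,420,280),3.4)
E
```

```text
meas-cmd mm [-1.2  2.5  0.2] rot [ 1.7997e+02 -1.1000e-01  9.1600e+00] F [ 0.1  1.  -0. ] w 0.0138 j7 -126.6 t 26.9
PLAN [-0.0, -0.0001, 0.1038] [0.05, 0.0, -0.0] rows>= 2.1
```

View pics/t15.png

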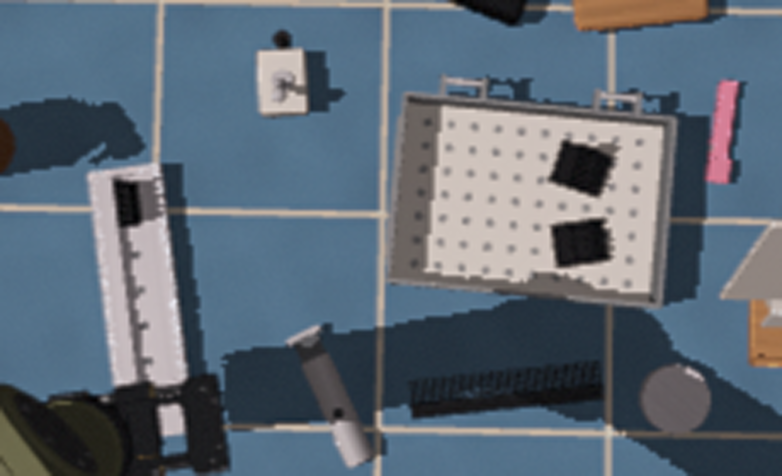

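Emit:
{"api": "arm_command", "payload": {
  "targets": [
    [[0,0,0.04,0,0,0,0.9],[0,0,0.07,0,0,0,0.9],[0,0,0.09,0,0,0,0.9],[0,0,0.098,0,0,0,0.9],[0,0,0.1035,0,0,0,0.9],[0,0,0.1035,0,0,0,0.9],[0,0,0.1035,0,0,0,0.9]]
  ]
}}

```text
time_s: 27.65
tool_pos: [0.3639, 0.3118, 0.0273]
tool_rot: [180.0, -0.2, 9.0]
force: [0.2, 0.2, -0.7]
grip_width: 0.0135
```

```bash
python3 - <<'E'
from trk import *
did(0,0,.1035,0,0,0); st(); rail()
E
```

```text
meas-cmd mm [1.4 0.5 0.8] rot [ 1.7997e+02 -1.7000e-01  9.0200e+00] F [ 0.2  0.2 -0.7] w 0.0135 j7 -131.5 t 27.65
rail-frame TCP mm [-100.5    0.2   27.3] yaw -0.0 Frail [ 0.2  0.2 -0.7]
```

Emit:
{"api": "arm_command", "payload": {
  "targets": [
    [[0.005,0,0.0005,0,0,0,0.9],[0.01,0,0.0005,0,0,0,0.9],[0.016,0,0.0005,0,0,0,0.9],[0.022,0,0.0005,0,0,0,0.9],[0.028,0,0.0005,0,0,0,0.9],[0.034,0,0.0005,0,0,0,0.9],[0.042,0,0.0005,0,0,0,0.9],[0.05,0,0.0005,0,0,0,0.9],[0.06,0,0.0005,0,0,0,0.9],[0.07,0,0.0005,0,0,0,0.9]]
  ]
}}

```text
time_s: 28.65
tool_pos: [0.4332, 0.3224, 0.0259]
tool_rot: [179.9, -0.1, 9.0]
force: [0.3, 0.7, -1.6]
grip_width: 0.0141
```

```bash
python3 - <<'E'
from trk import *
did(.07,0,.0005,0,0,0); st(); rail()
E
```

```text
meas-cmd mm [ 1.6  0.1 -0.1] rot [ 1.7993e+02 -7.0000e-02  9.0200e+00] F [ 0.3  0.7 -1.6] w 0.0141 j7 -129.8 t 28.65
rail-frame TCP mm [-30.4  -0.3  25.9] yaw -0.0 Frail [ 0.4  0.7 -1.6]
```

Emit:
{"api": "arm_command", "payload": {
  "targets": [
    [[0.012,0,0,0,0,0,0.9],[0.024,0,0,0,0,0,0.9],[0.036,0,0,0,0,0,0.9],[0.048,0,0,0,0,0,0.9],[0.06,0,0,0,0,0,0.9],[0.07,0,0,0,0,0,0.9],[0.078,0,0,0,0,0,0.9],[0.081,0,0,0,0,0,0.9],[0.081,0,0,0,0,0,0.9]]
  ]
}}

```text
time_s: 29.55
tool_pos: [0.5125, 0.3351, 0.0259]
tool_rot: [179.9, -0.1, 9.0]
force: [1.0, -0.8, -0.4]
grip_width: 0.0136
```

```bash
python3 - <<'E'
from trk import *
did(.081,0,0,0,0,0); st(); rail()
E
```

```text
meas-cmd mm [ 0.8  0.  -0.1] rot [ 1.7993e+02 -5.0000e-02  9.0200e+00] F [ 1.  -0.8 -0.4] w 0.0136 j7 -127.5 t 29.55
rail-frame TCP mm [49.9 -0.2 25.9] yaw -0.0 Frail [ 0.9 -0.9 -0.4]
```

Emit:
{"api": "arm_command", "payload": {
  "targets": [
    [[0,0,0,0,0,0,0.9],[0,0,0,0,0,0,0],[0,0,0,0,0,0,0],[0,0,0,0,0,0,0],[0,0,0,0,0,0,0],[0,0,-0.02,0,0,0,0],[0,0,-0.05,0,0,0,0],[0,0,-0.09,0,0,0,0],[0,0,-0.124,0,0,0,0]]
  ]
}}

```text
time_s: 30.45
tool_pos: [0.5121, 0.3353, 0.1518]
tool_rot: [179.9, -0.1, 9.0]
force: [-0.2, -0.5, 0.1]
grip_width: 0.0435
```

```bash
python3 - <<'E'
from trk import *
did(0,0,-.124,0,0,0); st(); 
c=snap('top','t16.png',(190,140,420,280),3.4)
snap('scene','s16.png',(260,100,400,270),4.5)
guards(c)
plan((.5258,-.0778,.15),(180,0,9.7))
E
```

```text
meas-cmd mm [0.5 0.2 1.9] rot [ 1.7995e+02 -1.1000e-01  9.0400e+00] F [-0.2 -0.5  0.1] w 0.0435 j7 -124.3 t 30.45
c 0.5957 -0.0781 ang -19.6 size 0.0518 0.0567 mean [ 0.5949 -0.0764] teeth mean [ 0.5914 -0.0774  0.043 ] h95 0.0538
c 0.5264 -0.0767 ang 3.5 size 0.045 0.0564 mean [ 0.5262 -0.0769] teeth mean [ 0.5249 -0.0776  0.0344] h95 0.0506
PLAN [-0.0508, 0.41, 0.0004] [0.05, 0.0, -0.68] rows>= 8.3
```

View pics/t16.png

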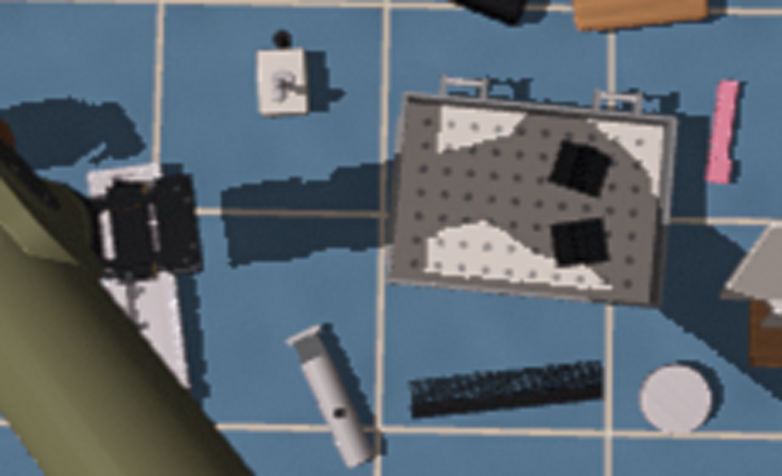

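View pics/s16.png

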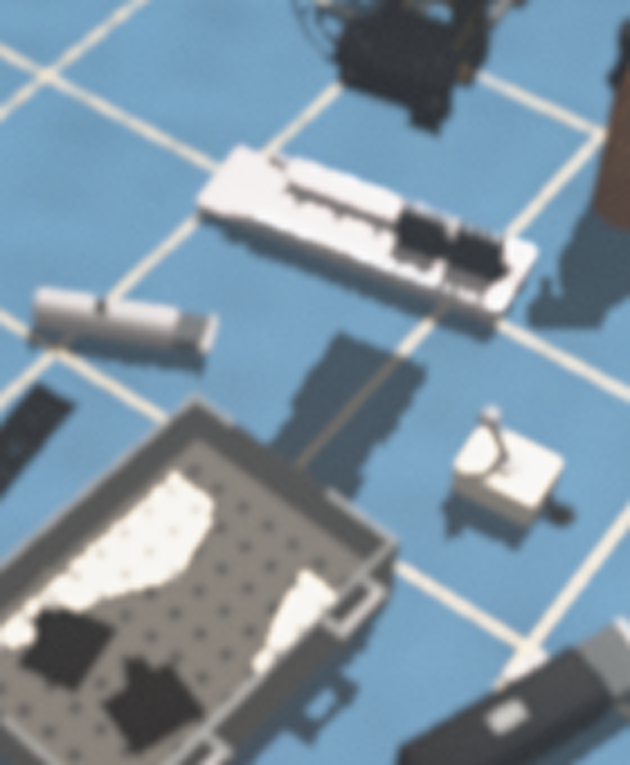

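```bash
sed -i 's/big<95/big<62/' guards.py; python3 - <<'E'
from trk import *
c=read_camera('top'); guards(c); guards(load('t10.npz'))
E
```

```text
c 0.5947 -0.0771 ang -18.0 size 0.0443 0.0507 mean [ 0.5944 -0.0763] teeth mean [ 0.5921 -0.0772  0.0458] h95 0.0535
c 0.5255 -0.076 ang 7.5 size 0.0413 0.0502 mean [ 0.5259 -0.0764] teeth mean [ 0.5247 -0.0779  0.0362] h95 0.0491
c 0.5997 0.0163 ang 9.3 size 0.0409 0.0478 mean [0.5993 0.0163] teeth mean [0.5994 0.0175 0.0527] h95 0.059
c 0.5946 -0.078 ang -17.8 size 0.041 0.0487 mean [ 0.5943 -0.0775] teeth mean [ 0.5921 -0.075   0.0453] h95 0.0532
c 0.5256 -0.0775 ang 9.3 size 0.0383 0.0491 mean [ 0.5254 -0.0762] teeth mean [ 0.5248 -0.0774  0.0383] h95 0.0496
c 0.524 0.0148 ang 0.7 size 0.0389 0.0483 mean [0.5237 0.0147] teeth mean [0.5232 0.0155 0.0365] h95 0.0557
```

Guard 3 at (.5256, −.077), yaw 9.

Emit:
{"api": "arm_command", "payload": {
  "targets": [
    [[-0.0508,0.41,0,0,0,0,0],[-0.0508,0.41,0,0,0,0,0],[-0.0508,0.41,0,0,0,0,0],[-0.0508,0.41,0,0,0,0,0],[-0.0508,0.41,0,0,0,0,0],[-0.0508,0.41,0,0,0,0,0],[-0.0508,0.41,0,0,0,0,0],[-0.0508,0.41,0,0,0,0,0],[-0.0508,0.41,0.03,0,0,0,0],[-0.0508,0.41,0.06,0,0,0,0]]
  ]
}}

```text
time_s: 31.6
tool_pos: [0.5258, -0.0823, 0.0891]
tool_rot: [179.8, -0.1, 8.6]
force: [-0.8, 0.5, -0.3]
grip_width: 0.0436
```

```bash
python3 - <<'E'
from trk import *
did(-0.0508, 0.41, 0.06,0,0,0); st(); 
plan((.5256,-.077,.031),(180,0,9.0))
E
```

```text
meas-cmd mm [ 0.1 -4.5 -1.2] rot [ 1.7984e+02 -6.0000e-02  8.6400e+00] F [-0.8  0.5 -0.3] w 0.0436 j7 -78.3 t 31.6
PLAN [-0.0, -0.0009, 0.0594] [0.05, 0.0, 0.02] rows>= 1.2
```

Emit:
{"api": "arm_command", "payload": {
  "targets": [
    [[0,-0.0009,0.0,0,0,0,0],[0,-0.0009,0.015,0,0,0,0],[0,-0.0009,0.035,0,0,0,0],[0,-0.0009,0.0594,0,0,0,0],[0,-0.0009,0.0594,0,0,0,0],[0,-0.0009,0.0594,0,0,0,0],[0,-0.0009,0.0594,0,0,0,0.9],[0,-0.0009,0.0594,0,0,0,0.9],[0,-0.0009,0.0594,0,0,0,0.9],[0,-0.0009,0.0594,0,0,0,0.9]]
  ]
}}

```text
time_s: 32.6
tool_pos: [0.5267, -0.0771, 0.0317]
tool_rot: [179.9, -0.1, 9.0]
force: [0.3, -0.4, -0.1]
grip_width: 0.0193
```

```bash
python3 - <<'E'
from trk import *
did(0,-.0009, 0.0594,0,0,0); st(); 
plan((.3625,.3114,.13),(180,0,9.02))
E
```

```text
meas-cmd mm [ 1.  -0.1  0.7] rot [ 1.7991e+02 -1.3000e-01  9.0300e+00] F [ 0.3 -0.4 -0.1] w 0.0193 j7 -79.7 t 32.6
PLAN [-0.1002, -0.4091, -0.0994] [0.05, 0.0, -0.0] rows>= 8.7
```

Emit:
{"api": "arm_command", "payload": {
  "targets": [
    [[0,0,0,0,0,0,0.9],[0,0,0,0,0,0,0.9],[0,0,-0.035,0,0,0,0.9],[0,0,-0.07,0,0,0,0.9],[-0.01,-0.04,-0.0994,0,0,0,0.9],[-0.02,-0.08,-0.0994,0,0,0,0.9],[-0.03,-0.12,-0.0994,0,0,0,0.9],[-0.04,-0.16,-0.0994,0,0,0,0.9],[-0.05,-0.2,-0.0994,0,0,0,0.9],[-0.06,-0.24,-0.0994,0,0,0,0.9]]
  ]
}}

```text
time_s: 33.6
tool_pos: [0.4283, 0.152, 0.1301]
tool_rot: [179.9, -0.1, 9.0]
force: [0.5, 1.1, -0.1]
grip_width: 0.014
```

Emit:
{"api": "arm_command", "payload": {
  "targets": [
    [[-0.01,-0.04,0,0,0,0,0.9],[-0.02,-0.08,0,0,0,0,0.9],[-0.03,-0.12,0,0,0,0,0.9],[-0.0402,-0.155,0,0,0,0,0.9],[-0.0402,-0.1691,0,0,0,0,0.9],[-0.0402,-0.1691,0.01,0,0,0,0.9]]
  ]
}}

```text
time_s: 34.2
tool_pos: [0.3626, 0.3145, 0.1207]
tool_rot: [-179.9, -0.2, 9.3]
force: [0.7, -0.6, -0.9]
grip_width: 0.0137
```

```bash
python3 - <<'E'
from trk import *
did(-0.06, -0.24, -0.0994,0,0,0);did(-0.0402, -0.1691, 0.01,0,0,0); st(); 
plan((.3625,.3114,.0265),(180,0,9.02))
c=snap('top','t17.png',(190,140,420,280),3.4)
guards(c)
E
```

```text
meas-cmd mm [0.1 3.1 0.7] rot [-179.94   -0.22    9.3 ] F [ 0.7 -0.6 -0.9] w 0.0137 j7 -127.2 t 34.2
PLAN [-0.0, -0.0001, 0.0935] [0.05, 0.0, -0.0] rows>= 1.9
c 0.5948 -0.0779 ang -17.5 size 0.0412 0.048 mean [ 0.5945 -0.0776] teeth mean [ 0.5916 -0.075   0.0464] h95 0.0544
```

View pics/t17.png

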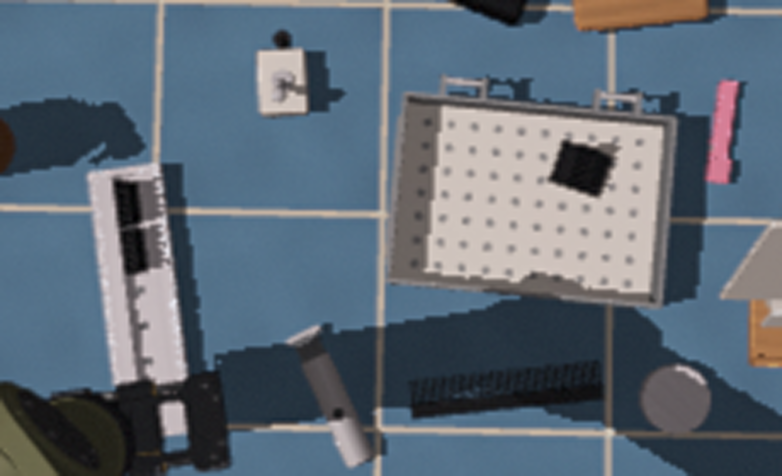

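Emit:
{"api": "arm_command", "payload": {
  "targets": [
    [[0,0,0.04,0,0,0,0.9],[0,0,0.065,0,0,0,0.9],[0,0,0.08,0,0,0,0.9],[0,0,0.088,0,0,0,0.9],[0,0,0.0935,0,0,0,0.9],[0,0,0.0935,0,0,0,0.9],[0,0,0.0935,0,0,0,0.9]]
  ]
}}

```text
time_s: 34.95
tool_pos: [0.3638, 0.3114, 0.027]
tool_rot: [180.0, -0.1, 9.0]
force: [-0.5, 1.1, -0.3]
grip_width: 0.0141
```

```bash
python3 - <<'E'
from trk import *
did(0,0,.0935,0,0,0); st(); rail()
E
```

```text
meas-cmd mm [1.3 0.1 0.5] rot [ 1.7995e+02 -1.4000e-01  9.0000e+00] F [-0.5  1.1 -0.3] w 0.0141 j7 -132.9 t 34.95
rail-frame TCP mm [-100.7   -0.2   27. ] yaw -0.02 Frail [-0.3  1.1 -0.3]
```

Emit:
{"api": "arm_command", "payload": {
  "targets": [
    [[0.005,0,0.0002,0,0,0,0.9],[0.01,0,0.0005,0,0,0,0.9],[0.016,0,0.0005,0,0,0,0.9],[0.022,0,0.0005,0,0,0,0.9],[0.028,0,0.0005,0,0,0,0.9],[0.034,0,0.0005,0,0,0,0.9],[0.042,0,0.0005,0,0,0,0.9],[0.05,0,0.0005,0,0,0,0.9],[0.06,0,0.0005,0,0,0,0.9],[0.07,0,0.0005,0,0,0,0.9]]
  ]
}}

```text
time_s: 35.95
tool_pos: [0.4332, 0.3224, 0.0259]
tool_rot: [179.9, -0.1, 9.0]
force: [0.6, 0.6, 0.5]
grip_width: 0.0139
```

Emit:
{"api": "arm_command", "payload": {
  "targets": [
    [[0.01,0,0,0,0,0,0.9],[0.02,0,0,0,0,0,0.9],[0.03,0,0,0,0,0,0.9],[0.036,0,0,0,0,0,0.9],[0.0375,0,0,0,0,0,0.9],[0.0375,0,0,0,0,0,0.9]]
  ]
}}

```text
time_s: 36.55
tool_pos: [0.4693, 0.3282, 0.0259]
tool_rot: [179.9, -0.0, 9.0]
force: [0.2, 0.5, -0.4]
grip_width: 0.0139
```

```bash
python3 - <<'E'
from trk import *
did(.07,0,.0005,0,0,0);did(.0375,0,0,0,0,0); st(); rail()
E
```

```text
meas-cmd mm [ 0.5  0.  -0.1] rot [ 1.7993e+02 -5.0000e-02  9.0300e+00] F [ 0.2  0.5 -0.4] w 0.0139 j7 -130.7 t 36.55
rail-frame TCP mm [ 6.1 -0.1 25.9] yaw 0.01 Frail [ 0.3  0.4 -0.4]
```

Emit:
{"api": "arm_command", "payload": {
  "targets": [
    [[0,0,0,0,0,0,0.9],[0,0,0,0,0,0,0],[0,0,0,0,0,0,0],[0,0,0,0,0,0,0],[0,0,0,0,0,0,0],[0,0,-0.02,0,0,0,0],[0,0,-0.05,0,0,0,0],[0,0,-0.09,0,0,0,0],[0,0,-0.124,0,0,0,0]]
  ]
}}

```text
time_s: 37.45
tool_pos: [0.4691, 0.3285, 0.1517]
tool_rot: [179.9, -0.1, 9.0]
force: [0.1, 0.9, -0.2]
grip_width: 0.0434
```

```bash
python3 - <<'E'
from trk import *
did(0,0,-.124,0,0,0); st(); 
c=snap('top','t18.png',(190,140,420,280),3.4)
snap('scene','s18.png',(260,100,400,270),4.5)
guards(c)
plan((.5947,-.0775,.15),(180,0,-17.5))
E
```

```text
meas-cmd mm [0.4 0.2 1.7] rot [ 1.7995e+02 -1.0000e-01  9.0400e+00] F [ 0.1  0.9 -0.2] w 0.0434 j7 -126.2 t 37.45
c 0.5942 -0.0766 ang -17.5 size 0.043 0.0499 mean [ 0.5934 -0.0766] teeth mean [ 0.5903 -0.0762  0.0439] h95 0.0532
PLAN [0.0608, 0.4205, 0.0004] [0.05, -0.01, 26.52] rows>= 8.5
```

View pics/s18.png

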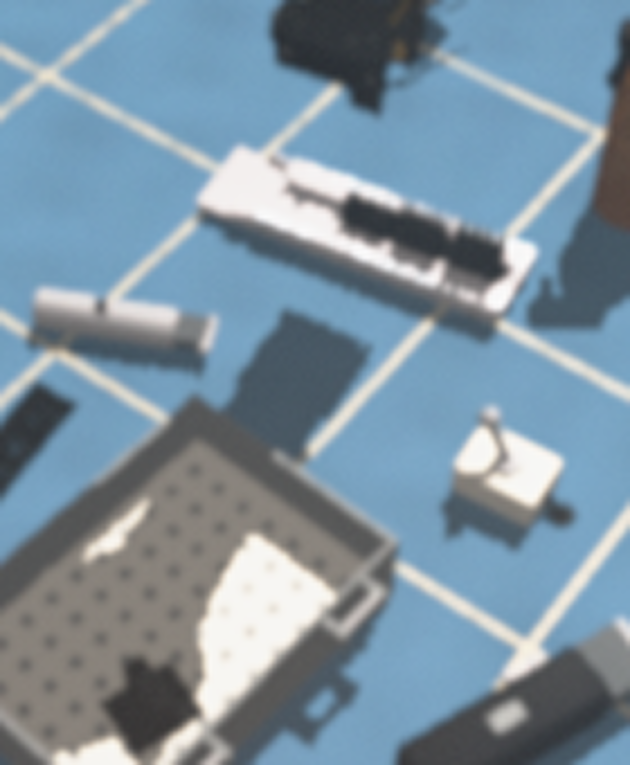

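View pics/t18.png

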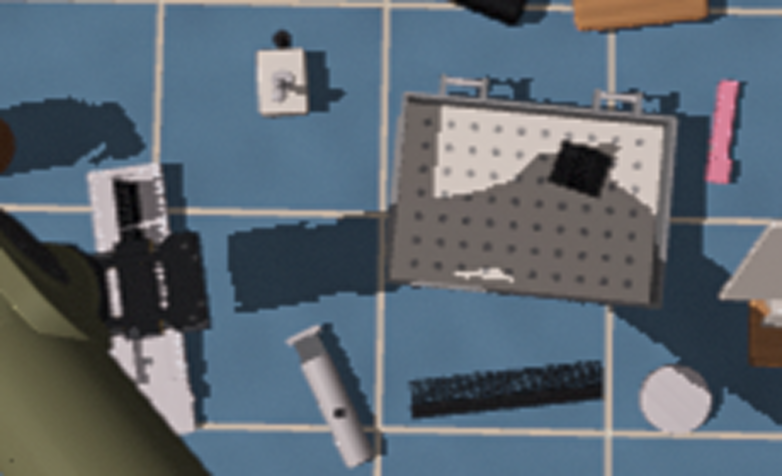

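Emit:
{"api": "arm_command", "payload": {
  "targets": [
    [[0.0608,0.4205,0,0,0,26.5,0],[0.0608,0.4205,0,0,0,26.5,0],[0.0608,0.4205,0,0,0,26.5,0],[0.0608,0.4205,0,0,0,26.5,0],[0.0608,0.4205,0,0,0,26.5,0],[0.0608,0.4205,0,0,0,26.5,0],[0.0608,0.4205,0,0,0,26.5,0],[0.0608,0.4205,0,0,0,26.5,0],[0.0608,0.4205,0.02,0,0,26.5,0],[0.0608,0.4205,0.05,0,0,26.5,0]]
  ]
}}

```text
time_s: 38.55
tool_pos: [0.5971, -0.0844, 0.1009]
tool_rot: [179.8, -0.4, -18.0]
force: [0.3, 1.2, -0.3]
grip_width: 0.0433
```

```bash
python3 - <<'E'
from trk import *
did(0.0608, 0.4205, 0.05, 0, 0, 26.5); st(); 
plan((.5945,-.0773,.031),(180,0,-17.5))
E
```

```text
meas-cmd mm [ 2.4 -6.9  0.5] rot [179.85  -0.36 -17.96] F [ 0.3  1.2 -0.3] w 0.0433 j7 -107.7 t 38.55
PLAN [-0.0003, -0.0002, 0.0694] [0.05, -0.02, 0.02] rows>= 1.4
```

Emit:
{"api": "arm_command", "payload": {
  "targets": [
    [[0,0,0,0,0,0,0],[0,0,0,0,0,0,0],[0,0,0.02,0,0,0,0],[0,0,0.045,0,0,0,0],[0,0,0.0694,0,0,0,0],[0,0,0.0694,0,0,0,0],[0,0,0.0694,0,0,0,0],[0,0,0.0694,0,0,0,0.9],[0,0,0.0694,0,0,0,0.9],[0,0,0.0694,0,0,0,0.9]]
  ]
}}

```text
time_s: 39.55
tool_pos: [0.5962, -0.0776, 0.0325]
tool_rot: [180.0, -0.2, -17.5]
force: [0.6, -0.1, 0.4]
grip_width: 0.0272
```

Emit:
{"api": "arm_command", "payload": {
  "targets": [
    [[0,0,0,0,0,0,0.9],[0,0,0,0,0,0,0.9],[0,0,0,0,0,0,0.9]]
  ]
}}

```text
time_s: 39.85
tool_pos: [0.5956, -0.0776, 0.0316]
tool_rot: [180.0, -0.1, -17.5]
force: [-1.1, 0.1, 2.8]
grip_width: 0.0139
```

```bash
python3 - <<'E'
from trk import *
did(0,0,.0694,0,0,0); st(); 
plan((.3625,.3114,.13),(180,0,9.02))
E
```

```text
meas-cmd mm [ 0.9 -0.   0.6] rot [ 1.7997e+02 -1.2000e-01 -1.7480e+01] F [-1.1  0.1  2.8] w 0.0139 j7 -109.0 t 39.85
PLAN [-0.3383, -0.3012, -0.0994] [0.05, -0.01, -26.5] rows>= 9.3
```

Emit:
{"api": "arm_command", "payload": {
  "targets": [
    [[0,0,-0.035,0,0,0,0.9],[0,0,-0.07,0,0,0,0.9],[-0.02,-0.018,-0.0994,0,0,-2,0.9],[-0.05,-0.045,-0.0994,0,0,-4,0.9],[-0.08,-0.072,-0.0994,0,0,-7,0.9],[-0.11,-0.099,-0.0994,0,0,-10,0.9],[-0.14,-0.126,-0.0994,0,0,-13,0.9],[-0.17,-0.152,-0.0994,0,0,-16,0.9],[-0.2,-0.178,-0.0994,0,0,-19,0.9],[-0.23,-0.205,-0.0994,0,0,-22,0.9]]
  ]
}}

```text
time_s: 40.85
tool_pos: [0.4363, 0.1882, 0.1301]
tool_rot: [179.9, -0.1, 4.6]
force: [0.7, 0.0, -0.5]
grip_width: 0.0136
```

```bash
python3 - <<'E'
from trk import *
did(-0.23, -0.205, -0.0994, 0, 0, -22); st(); 
plan((.3625,.3114,.11),(180,0,9.02))
E
```

```text
meas-cmd mm [-0.6  1.  -0.1] rot [ 1.7991e+02 -9.0000e-02  4.6300e+00] F [ 0.7  0.  -0.5] w 0.0136 j7 -113.2 t 40.85
PLAN [-0.0644, -0.1297, 0.02] [0.05, -0.0, -4.5] rows>= 2.9
```

Emit:
{"api": "arm_command", "payload": {
  "targets": [
    [[-0.018,-0.037,0,0,0,-1.5,0.9],[-0.036,-0.074,0,0,0,-3,0.9],[-0.054,-0.11,0,0,0,-4.5,0.9],[-0.0644,-0.1297,0.01,0,0,-4.5,0.9],[-0.0644,-0.1297,0.04,0,0,-4.5,0.9],[-0.0644,-0.1297,0.07,0,0,-4.5,0.9],[-0.0644,-0.1297,0.09,0,0,-4.5,0.9],[-0.0644,-0.1297,0.1,0,0,-4.5,0.9],[-0.0644,-0.1297,0.1032,0,0,-4.5,0.9],[-0.0644,-0.1297,0.1032,0,0,-4.5,0.9]]
  ]
}}

```text
time_s: 41.85
tool_pos: [0.3633, 0.3114, 0.0269]
tool_rot: [179.9, -0.1, 9.0]
force: [0.1, 0.9, -0.1]
grip_width: 0.0138
```

```bash
python3 - <<'E'
from trk import *
did(-0.0644, -0.1297, 0.1032, 0, 0, -4.5); st(); rail()
snap('scene','s19.png',(260,100,400,200),5.5)
E
```

```text
meas-cmd mm [0.8 0.2 0.1] rot [ 1.7995e+02 -8.0000e-02  9.0200e+00] F [ 0.1  0.9 -0.1] w 0.0138 j7 -133.5 t 41.85
rail-frame TCP mm [-1.012e+02 -1.000e-01  2.690e+01] yaw 0.0 Frail [ 0.2  0.8 -0.1]
```

View pics/s19.png

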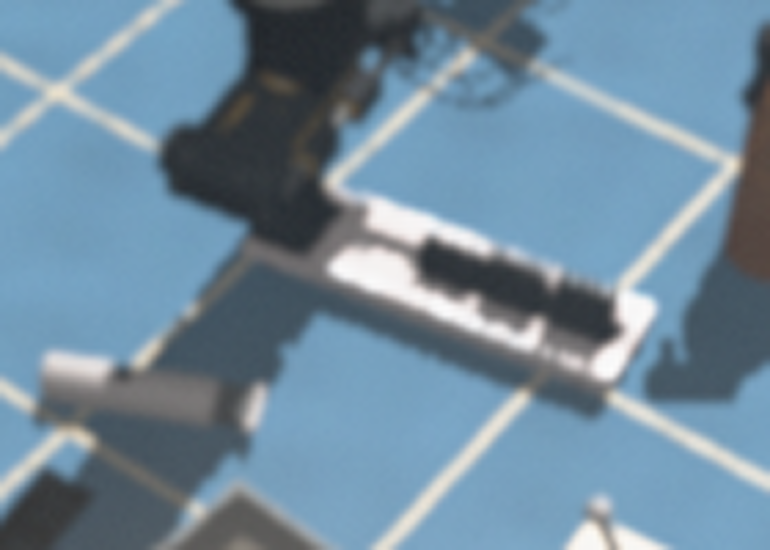

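Emit:
{"api": "arm_command", "payload": {
  "targets": [
    [[0.005,0,0.0002,0,0,0,0.9],[0.01,0,0.0005,0,0,0,0.9],[0.016,0,0.0005,0,0,0,0.9],[0.022,0,0.0005,0,0,0,0.9],[0.03,0,0.0005,0,0,0,0.9],[0.038,0,0.0005,0,0,0,0.9],[0.046,0,0.0005,0,0,0,0.9],[0.056,0,0.0005,0,0,0,0.9],[0.063,0,0.0005,0,0,0,0.9],[0.063,0,0.0005,0,0,0,0.9]]
  ]
}}

```text
time_s: 42.9
tool_pos: [0.4265, 0.3213, 0.0262]
tool_rot: [180.0, -0.1, 9.0]
force: [-0.2, -0.7, 0.0]
grip_width: 0.0139
```

```bash
python3 - <<'E'
from trk import *
did(.063,0,.0005,0,0,0); st(); rail()
E
```

```text
meas-cmd mm [ 1.9  0.1 -0.1] rot [ 1.7996e+02 -9.0000e-02  8.9600e+00] F [-0.2 -0.7  0. ] w 0.0139 j7 -132.6 t 42.9
rail-frame TCP mm [-37.2  -0.3  26.2] yaw -0.06 Frail [-0.3 -0.6  0. ]
```

Emit:
{"api": "arm_command", "payload": {
  "targets": [
    [[0,0,0,0,0,0,0.9],[0,0,0,0,0,0,0],[0,0,0,0,0,0,0],[0,0,0,0,0,0,0],[0,0,0,0,0,0,0],[0,0,-0.02,0,0,0,0],[0,0,-0.05,0,0,0,0],[0,0,-0.09,0,0,0,0.3],[0,0,-0.124,0,0,0,0.8]]
  ]
}}

```text
time_s: 43.8
tool_pos: [0.425, 0.3215, 0.152]
tool_rot: [179.9, -0.1, 9.0]
force: [1.5, -0.5, -0.0]
grip_width: 0.0341
```

```bash
python3 - <<'E'
from trk import *
did(0,0,-.124,0,0,0); st()
p=l2w('box',(-.0192,0,.0631)); print('tip',p)
c=snap('scene','s20.png',(260,100,400,220),5.5)
print('tip px',proj(c,p))
w=cloud(c); q=proj(c,p)[0]; u,v=int(q[0]),int(q[1])
s=w[v-6:v+6,u-6:u+6].reshape(-1,3); s=s[(s[:,2]>.05)&(s[:,2]<.08)]; print(len(s),s.mean(0))
print(proj(c,l2w('box',(-.03,0,.15))))
plan(l2w('box',(-.075,0,.15))[0],(180,0,4.43))
snap('top','t20.png',(190,140,420,280),3.4)
E
```

```text
meas-cmd mm [0.4 0.2 1.7] rot [ 1.7995e+02 -1.1000e-01  9.0500e+00] F [ 1.5 -0.5 -0. ] w 0.0341 j7 -126.8 t 43.8
tip [[0.65025736 0.19971697 0.0631    ]]
tip px [[366.96307341 193.13769599]]
26 [0.65588332 0.20162827 0.0645758 ]
[[366.79742603 172.52135472]]
PLAN [0.1481, 0.1509, 0.0004] [0.05, -0.0, 4.59] rows>= 4.2
```

View pics/s20.png

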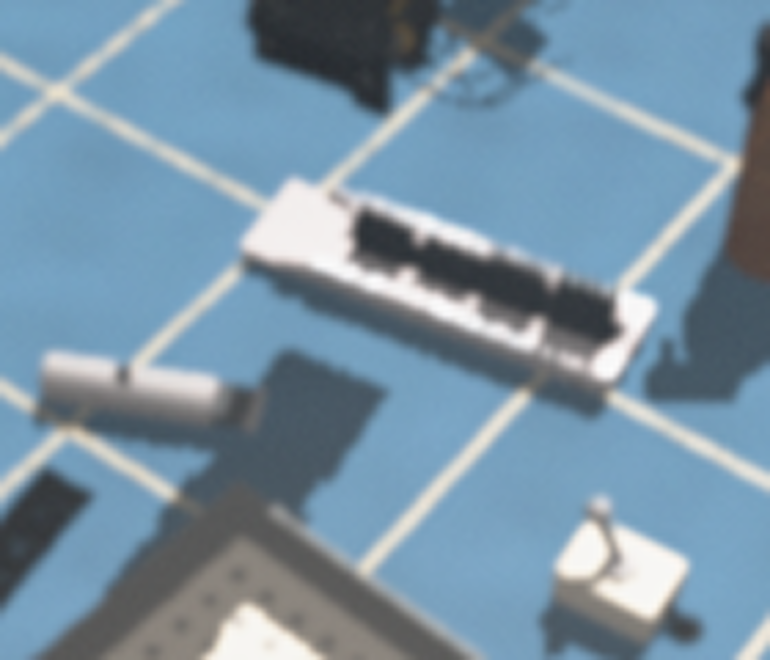

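View pics/t20.png

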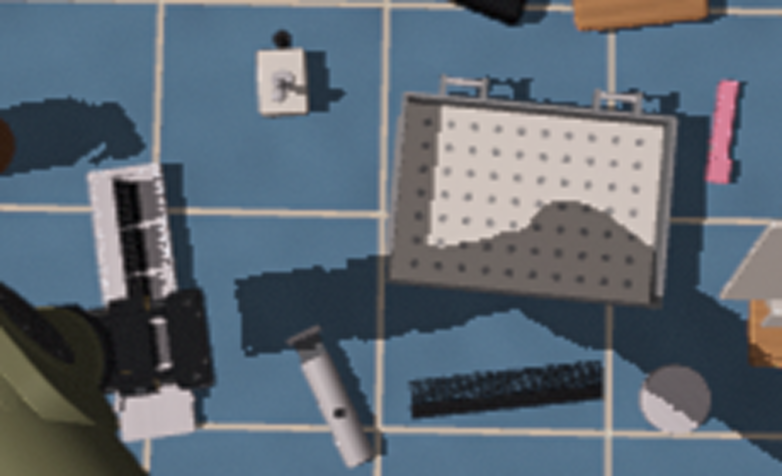

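Emit:
{"api": "arm_command", "payload": {
  "targets": [
    [[0.1481,0.1509,0,0,0,4.59,1],[0.1481,0.1509,0,0,0,4.59,1],[0.1481,0.1509,0,0,0,4.59,1],[0.1481,0.1509,0,0,0,4.59,1],[0.1481,0.1509,0,0,0,4.59,1],[0.1481,0.1509,0,0,0,4.59,1],[0.1481,0.1509,0.03,0,0,4.59,1],[0.1481,0.1509,0.06,0,0,4.59,1],[0.1481,0.1509,0.098,0,0,4.59,1],[0.1481,0.1509,0.098,0,0,4.59,1]]
  ]
}}

```text
time_s: 44.9
tool_pos: [0.5891, 0.1958, 0.0472]
tool_rot: [179.9, 0.6, 4.6]
force: [-1.8, -0.8, -0.1]
grip_width: -0.0002
```

```bash
python3 - <<'E'
from trk import *
did(0.1481, 0.1509, 0.098, 0, 0, 4.59); st()
plan(l2w('box',(.0,0,.052))[0],(180,0,4.43))
snap('scene','s21.png',(300,150,420,240),6.5)
E
```

```text
meas-cmd mm [-5.5  0.4 -5.2] rot [179.86   0.56   4.63] F [-1.8 -0.8 -0.1] w -0.0002 j7 -117.6 t 44.9
PLAN [0.075, -0.0, 0.0004] [0.05, -0.0, -0.0] rows>= 1.5
```

View pics/s21.png

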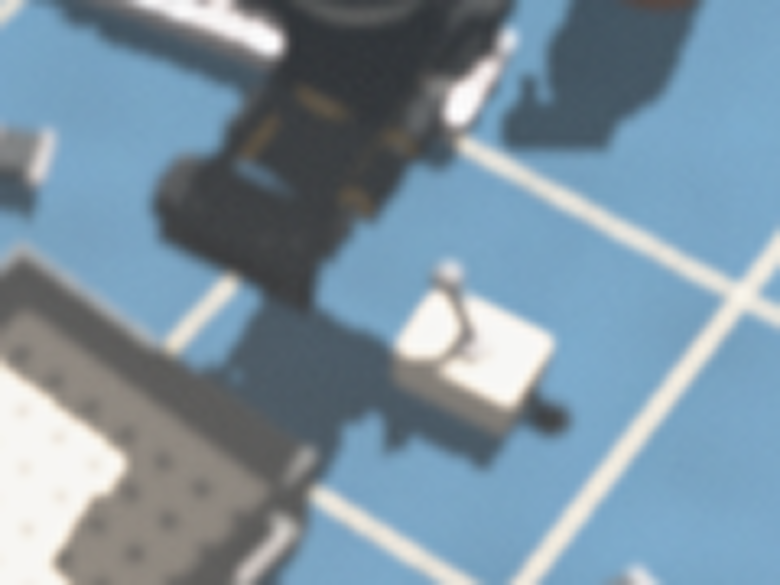

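Emit:
{"api": "arm_command", "payload": {
  "targets": [
    [[0,0,0,0,0,0,1],[0.012,0,0,0,0,0,1],[0.022,0,0,0,0,0,1],[0.03,0,0,0,0,0,1],[0.038,0,0,0,0,0,1],[0.046,0,0,0,0,0,1],[0.054,0,0,0,0,0,1],[0.062,0,0,0,0,0,1],[0.07,0,0,0,0,0,1],[0.07,0,0,0,0,0,1]]
  ]
}}

```text
time_s: 45.95
tool_pos: [0.6661, 0.2009, 0.0522]
tool_rot: [180.0, -0.1, 4.4]
force: [-0.2, 0.7, 0.5]
grip_width: 0.0006
```

Emit:
{"api": "arm_command", "payload": {
  "targets": [
    [[0.003,0,0,0,0,0,1],[0.006,0,0,0,0,0,1],[0.006,0,0,0,0,0,1]]
  ]
}}

```text
time_s: 46.25
tool_pos: [0.6708, 0.2011, 0.0523]
tool_rot: [179.9, -0.0, 4.4]
force: [-1.4, 0.1, 0.3]
grip_width: 0.0005
```

```bash
python3 - <<'E'
from trk import *
did(.076,0,0,0,0,0); st()
c=snap('scene','s22.png',(300,150,420,240),6.5)
E
```

```text
meas-cmd mm [ 0.4 -0.1 -0.1] rot [ 1.7993e+02 -3.0000e-02  4.4400e+00] F [-1.4  0.1  0.3] w 0.0005 j7 -116.2 t 46.25
```

View pics/s22.png

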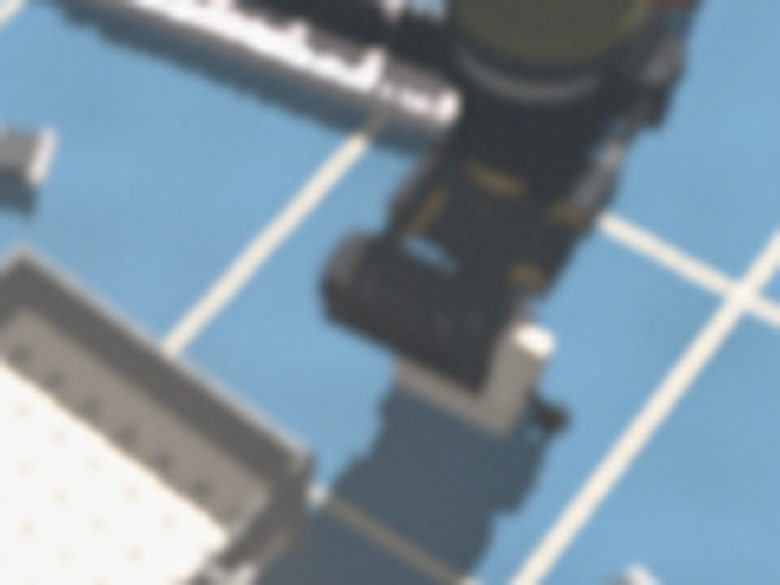

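Emit:
{"api": "arm_command", "payload": {
  "targets": [
    [[0.002,0,0,0,0,0,1],[0.004,0,0,0,0,0,1],[0.004,0,0,0,0,0,1]]
  ]
}}

```text
time_s: 46.6
tool_pos: [0.6716, 0.2014, 0.052]
tool_rot: [179.9, 0.3, 4.5]
force: [-10.5, -1.7, 2.8]
grip_width: 0.0004
```

Emit:
{"api": "arm_command", "payload": {
  "targets": [
    [[0.0015,0,0,0,0,0,1],[0.003,0,0,0,0,0,1],[0.003,0,0,0,0,0,1]]
  ]
}}

```text
time_s: 46.9
tool_pos: [0.672, 0.2015, 0.0518]
tool_rot: [179.8, 0.7, 4.5]
force: [-15.9, -2.7, 6.7]
grip_width: 0.0006
```

Emit:
{"api": "arm_command", "payload": {
  "targets": [
    [[-0.015,0,0,0,0,0,1],[-0.04,0,0,0,0,0,1],[-0.07,0,0,0,0,0,1],[-0.08,0,-0.05,0,0,0,1],[-0.08,0,-0.1,0,0,0,1],[-0.1,0,-0.15,0,0,0,1],[-0.13,0.03,-0.18,0,0,0,1],[-0.15,0.06,-0.2,0,0,0,1]]
  ]
}}

```text
time_s: 47.7
tool_pos: [0.5332, 0.1323, 0.2563]
tool_rot: [180.0, -0.5, 4.7]
force: [0.6, -1.2, -0.7]
grip_width: 0.0006
```

```bash
python3 - <<'E'
from trk import *
c=snap('top','t23.png',(170,70,500,290),2.4)
d=snap('scene','s23.png',(130,90,430,340),2.6)
for n,cc in(('scene',d),('top',c)):
  print(n,search_frame('fan_switch_tip',n)[:2], proj(cc,l2w('box',(.0192,0,.063))))
w=cloud(d); x,y,a=POSE['box']; l=R.from_euler('z',-a,degrees=True).apply((w-[x,y,0]).reshape(-1,3))
m=(abs(l[:,1])<.015)&(abs(l[:,0])<.045)&(l[:,2]>.055)&(l[:,2]<.09); print('tip local',m.sum(),l[m].mean(0))
import sys
E
sed -i "s/c=snap('scene',fn/c=snap('scene',fn/" lidchk.py; python3 -c "
from lidchk import *
chk(None,(.1,.2)); print(get_obs())"
```

```text
scene [] [[378.71121022 198.93749476]]
top [] [[271.35702182 155.55682101]]
tip local 24 [0.02098965 0.00141877 0.06669249]
n 501 x at z.15: 0.047 slat there 0.0475695 lean 0.319 yawslope 0.0026
{'time_s': 47.95, 'qpos': array([  14.61166121,    7.29486728,  -33.93769752,   94.18670794,
          4.24878073,   79.58727015, -105.45482047]), 'joint_velocities': array([-1.02710971,  1.92884255, -0.6240002 ,  0.50015115, -0.32811535,
        0.31059558,  0.06796574]), 'effort': array([ 8.16596802e-01, -3.51357901e+01, -1.62180528e+00, -3.19868588e+01,
        1.12539239e-01, -7.16639520e-02,  4.52466222e-03]), 'tool_pos': array([0.53348498, 0.13073304, 0.25301127]), 'tool_rot': array([179.93861244,  -0.21381034,   4.41147789]), 'force': array([ 0.31456419,  0.39942427, -0.40634503]), 'wrist_torque': array([0.03513073, 0.02677283, 0.05794936]), 'grip_width': 0.0005062434589421828}
```

View pics/t23.png

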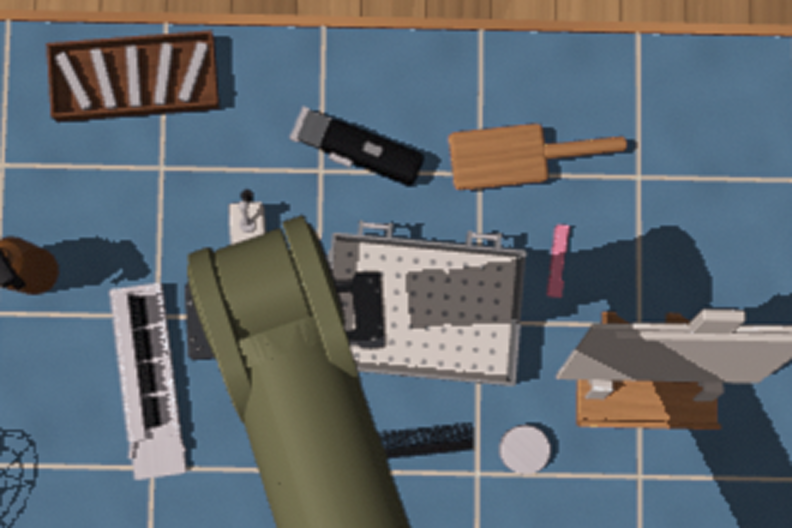

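View pics/s23.png

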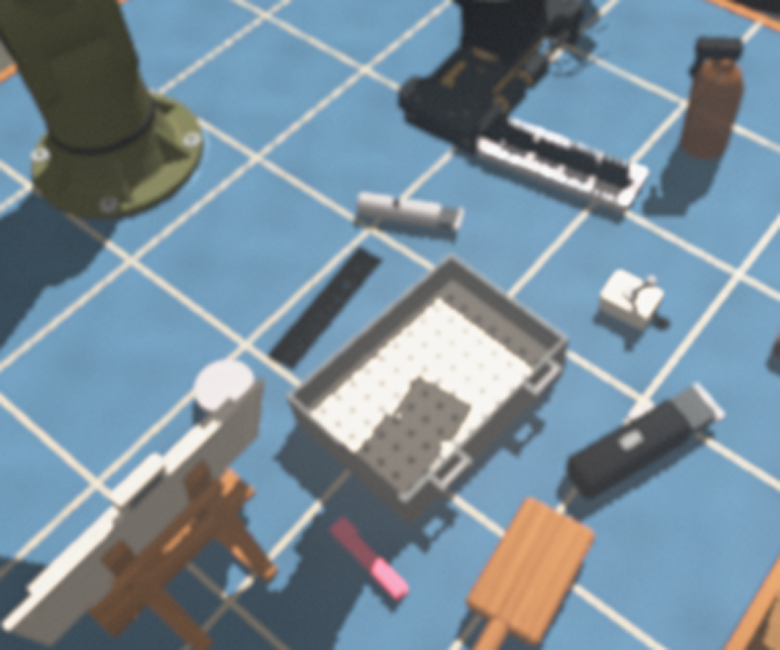

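```bash
python3 - <<'E'
from trk import *
c=snap('top','t24.png',(200,170,270,280),5.4)
w=cloud(c); x,y,a=POSE['rail']; l=R.from_euler('z',-a,degrees=True).apply((w-[x,y,0]).reshape(-1,3))
im=c['img'].max(2).reshape(-1)
m=(abs(l[:,1])<.012)&(abs(l[:,0])<.125)&(l[:,2]>.028)&(im<70)&(l[:,2]<.06); print(m.sum(),np.percentile(l[m,0],[0,2,98,100]).round(4),np.histogram(l[m,0],bins=np.arange(-.08,.121,.01))[0])
E
```

```text
205 [-0.0585 -0.0549  0.1087  0.1101] [ 0  0 10 12 13  9  5 13 12 13  9 12 12 15 11 11 15 17 15  1]
```

View pics/t24.png

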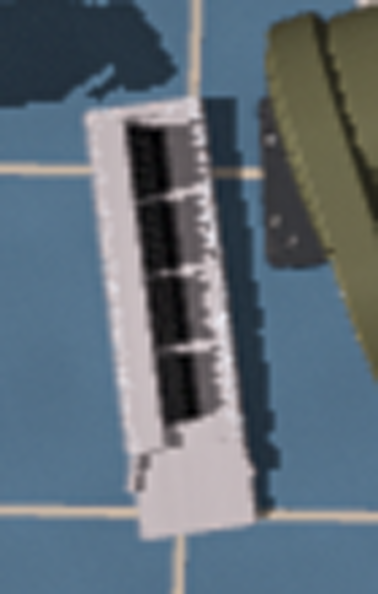

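The four guards' teeth span rail x = −58 to 110 mm, all inside the lipped channel (mouth at −75).

```bash
python3 -c "
from cell import *
print(sign_off())"
```

```text
the job is handed in; nothing more can be done
None
```

The job is done and was handed in after about 48 s of the 210 s allowed. I swung the lid up to vertical, lifted it straight off its pins and stood it tab up on the stand. All four guards (four were present) went into the drying rail teeth up, and then I pushed the fan toggle over.

**Last checks, from both cameras:**
- **Lid:** it leans on the slats at about 0.32 rad, against a nominal 0.30, and its measured outer face is within 1 mm of the slat plane.
- **Guards:** the tub is empty. The teeth span about −58 to +110 mm along the rail, all inside the mouth at −75 mm.
- **Fan:** I pushed the toggle until its stop took up about 16 N. Its tip then measured at about +21 mm, against +19 mm for fully on.
- **Everything else:** the other things look unmoved in the pictures, and the arm was clear of everything.

**One check failed:** the trained network did not find the toggle tip in either of the last pictures, so that reading rests on the depth map and the contact force.

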